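Pack the printmaking kit, heaviest lowest

ROBOT

A 7-joint arm with a two-finger parallel gripper is mounted at the origin on the work surface. World frame = base frame: x ahead of the robot, y to its left, z up, the work surface at z = 0. Lengths are in m, angles in degrees, forces in N, time in s.
With the tool pointing down it reaches from about 0.4 to 0.85 m from the base axis. Payload 4.5 kg.
Tool frame: the origin (TCP) lies on the mounting face of the last link; the fingertips stand 166 mm ahead of it and the grasp point (between the pads) lies 147 mm ahead of it; x points along the fingers, y is the direction in which the jaws open and shut, and the axes are right-handed (so a half turn about x gives the same grasp; the last joint's range is limited). The gripper opens to 88 mm and grips with 3 to 60 N. Pads are 18 mm wide; open, the fingers measure 123 mm over their backs; the gripper's body (75 mm by 187 mm) begins 45 mm behind the grasp point.
Start: joints at [75.275, 39.483, -11.15, 89.685, 9.013, 51.709, -12.324], TCP at [0.179, -0.599, 0.405] pointing down, gripper open.
Joint ranges: [-172.22, 172.22], [-26.19, 119.32], [-84.43, 86.54], [7.71, 146.69], [-57.33, 237.33], [2.42, 119.75], [-152.13, 152.13]. Speed limits (degrees/s): [147.25, 147.25, 180, 180, 180, 180, 180].

INTERFACE

Orientations are given as a 3x3 rotation matrix whose columns are the frame's x, y, z axes.
In Python, from workcell import get_obs, optics, bot, finder gives the robot as it stands.
- The arm moves only by the tool send_rows, never from a script. Its argument "commands" is text: rows parted by semicolons, each of 6 numbers parted by spaces: the shift along the tool's x, y, z in mm, then the turn, a rotation vector about the tool's x, y, z in rad. A call has exactly 5 rows; each row is the pose to reach, as a shift and turn from the pose measured when the call began, along the tool's axes at that moment; what a row does not reach only later rows make up. A row lasts 1/12 s, in which the tool goes at most 41.7 mm and 7.16 degrees, less where a joint would pass 70% of its speed; a pose out of reach is approached as far as the arm can. A call with a gripper value outside its range is refused whole. "jaw" is the closure, from -1 (fully open) to 1 (shut), so that 0 is half open, set as the call begins (left out, the last holds). The fingers move at their own pace and stop on an object; "newtons" is the grip in N (left out, the last holds). Time passes only in rows, so rows that repeat a pose let the fingers close, or fill a call up. It gives the time, the measured TCP pose, the force and the opening at its end, in the units of the state.
- get_obs(): the state, without advancing time (a new reading comes with each control period).
- optics.read_camera(name): name is "side" or "top" or "wrist"; returns the picture (480x640x3 uint8, blue, green, red); there is no depth.
- optics.camera_info(name): a dict with "intrinsics" (3x3 intrinsics, pixels), "rvec" (rotation vector, rad) and "tvec" (3), from world to camera coordinates, as OpenCV has them; the wrist camera has in their place "tool_from_camera" (4x4, takes a point from camera to tool coordinates, whose origin is the TCP and whose axes are the tool frame's). Camera axes: x right, y down, z forward; pixel columns grow to the right and rows downward; lengths in m; the calibration is good to about 2 mm. A picture is of the moment at which its call begins: read the wrist's pose just before it. camera_info takes no time and is no camera call.
- bot.sign_off(): hands the job in, once; it reports no verdict.
Trained networks look in the newest picture that a camera, given by its name, has taken for a name from the list of things; names that differ only in an ending like _2 or _b are one class to them, and where a whole thing is asked for, a point or a joint stands for the part that bears it (a point fixed in the world has none). Each returns a list of dicts, best first, with "conf" (0 to 1); they miss things now and then, are a little off and sometimes report something else, mostly with a low value. They report only what shows in the picture. A call takes as long as a camera call. They do not tell look-alikes from the thing itself.
- finder.look_for(camera, thing): "position" ([column, row] in pixels, amid what is visible of it).
The state is a dict: "time": time; "joints": joint angles; "qvel": joint speeds; "joint_torque": joint torques, N m; "tcp_pos": TCP position; "ee_rot": TCP orientation; "wrist_force": force on the tool from outside, world axes, zero at the start; "torque": the same for the moment, N m; "finger_gap": finger opening in m.
Only numpy, scipy, OpenCV 4.12 (cv2) and the standard library are available. Lean on these libraries where they do the work, as an engineer would, in place of code of your own. Each camera call takes 0.05 s, during which the arm holds its last target.

TASK

Pack the printmaking kit away in the storage box with the heaviest thing lowest: first the marble slab lying flat on the box's floor, then the wooden printing block right way up on it, then the plastic palette, wells up, on top, each flat and squarely centred on the one below. The slab stands on edge in its rack, so first lay it flat on the rubber mat, let go, and take it again across its width; lower each thing into the box rather than dropping it, let go, and leave the cup, tape roll and paint bottle where they are.

Things in the scene. Friction and masses are not known exactly. Their poses are not given: they have to be found in the camera images.
- slab: Plain white marble slab, loose, about 0.55 kg, 130 x 26 x 60 mm. Its origin is its centre; own x runs along the 130 mm length, y through the 26 mm thickness, z along the 60 mm width. It starts standing on a long edge (z up) in the rack's slot, its centre 42 mm above the table. Lying flat, its y is vertical (either face may be up). Tilted more than about 25 degrees about its lower edge it falls over flat.
- block: Light wooden printing block with dark slanting cut lines on its upper face, loose, about 80 g, 120 (x) x 58 (y) x 18 (z) mm. Origin at the centre of its underside, z up. Lies flat on the table.
- palette: White plastic paint palette with 10 square wells open upward, loose, about 40 g, 110 (x) x 56 (y) x 12 (z) mm, outer walls 4 mm. Origin at the centre of its underside, z up. Lies flat on the table.
- box: Open blue plastic storage box, fixed to the table, 190 (x) x 150 (y) x 64 (z) mm outside, walls and floor 5 mm thick (inside 180 x 140 mm, floor 5 mm above the table). Origin at the centre of its underside.
- rack: Low wooden rack, fixed, base 150 (x) x 80 (y) x 12 mm with two rails along x that rise to 34 mm above the table and leave a slot 32 mm wide between them along its middle. Origin at the centre of its underside; the slab stands in the slot, along the rack's x, on the base's top.
- mat: Empty flat dark rubber mat, fixed, 220 (x) x 140 (y) x 3 mm, between rack and box. Origin at the centre of its underside.
- cup: Red plastic cup with brushes, 88 mm across the rim, 115 mm tall (brushes to 170 mm), loose bystander. Origin at the centre of its underside.
- tape: Roll of pale brown paper tape lying flat, 110 mm across, 25 mm tall, loose bystander. Origin at the centre of its underside.
- paint: Yellow paint bottle, 48 mm across, 120 mm tall, standing, loose bystander. Origin at the centre of its underside.
Not all that is in view belongs to the job. There is more than one size of the palette; the job needs the largest.

How it is judged:
By the outcome, as a careful person would: the job done as asked, in the order asked, and still so for the second after the job is handed in, with the robot touching nothing.
It also fails if it takes over 72 s, if anything falls off the work surface, if the arm or the gripper's body presses on something with over 40 N, if the wrist force passes 120 N, or if a joint passes its speed limit or range.

## Working session

There is one attempt and no reset: what is moved stays moved. The work goes in short steps, Python scripts to look and compute and a tool call to move; the robot and the scene stay as the last step left them, time stands still between calls to the robot, and variables do not carry over. Pictures are saved under pics/ and viewed, and the job is handed in when it is done.

Besides the shell and the picture viewer there is one more tool, called in YAML: its name, and indented under it one key for each argument. send_rows: Moves the arm, as the interface text tells. Its arguments: {"type":"object","properties":{"commands":{"type":"string"},"jaw":{"type":"number"},"newtons":{"type":"number"}},"required":["commands"]}

```bash
ls; mkdir -p pics; python3 - <<'E'
from workcell import get_obs, optics, bot, finder
import cv2,numpy as np
o=get_obs(); print(o['time'],o['tcp_pos'],np.round(o['ee_rot'],3).tolist(),o['finger_gap'],o['wrist_force'])
for n in ['side','top']:
    cv2.imwrite(f'pics/{n}0.png',optics.read_camera(n))
for n in ['side','top','wrist']:
    print(n,optics.camera_info(n))
E
```

```text
pics
0.0 [ 0.17905993 -0.59845881  0.40391726] [[-0.001, 0.287, -0.958], [0.002, -0.958, -0.287], [-1.0, -0.002, 0.0]] 0.0881858959648511 [-0.07580013 -0.26845102  0.34011233]
side {'intrinsics': array([[597.01678636,   0.        , 313.52974646],
       [  0.        , 597.01678636, 229.84357061],
       [  0.        ,   0.        ,   1.        ]]), 'rvec': array([ 0.74232103, -2.37793076,  1.39993391]), 'tvec': array([0.40299726, 0.2204377 , 1.24873578])}
top {'intrinsics': array([[579.50436662,   0.        , 319.08364481],
       [  0.        , 579.50436662, 249.04368403],
       [  0.        ,   0.        ,   1.        ]]), 'rvec': array([ 2.12658258, -2.10193985,  0.18571305]), 'tvec': array([-0.03044776,  0.53275246,  1.41599809])}
wrist {'intrinsics': array([[330.53382004,   0.        , 320.12114564],
       [  0.        , 330.53382004, 235.77985455],
       [  0.        ,   0.        ,   1.        ]]), 'tool_from_camera': array([[ 4.45817475e-04, -2.57660763e-01,  9.66235340e-01,
         1.97131855e-02],
       [ 9.99999434e-01,  1.04856237e-03, -1.81781639e-04,
        -3.03116709e-04],
       [-9.66320020e-04,  9.66234874e-01,  2.57661084e-01,
        -6.50162861e-02],
       [ 0.00000000e+00,  0.00000000e+00,  0.00000000e+00,
         1.00000000e+00]])}
```

View pics/top0.png

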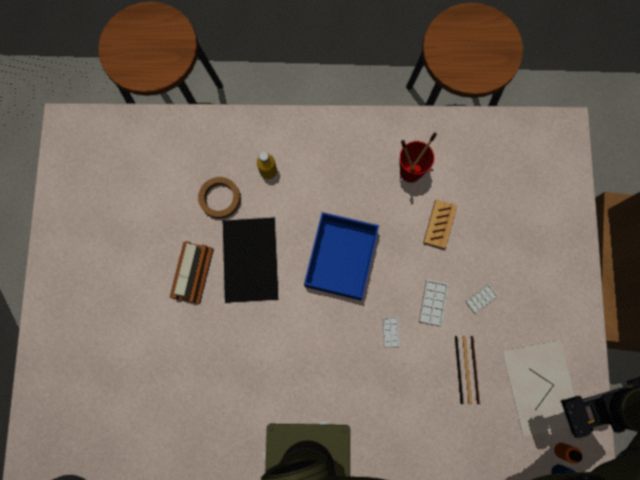

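View pics/side0.png

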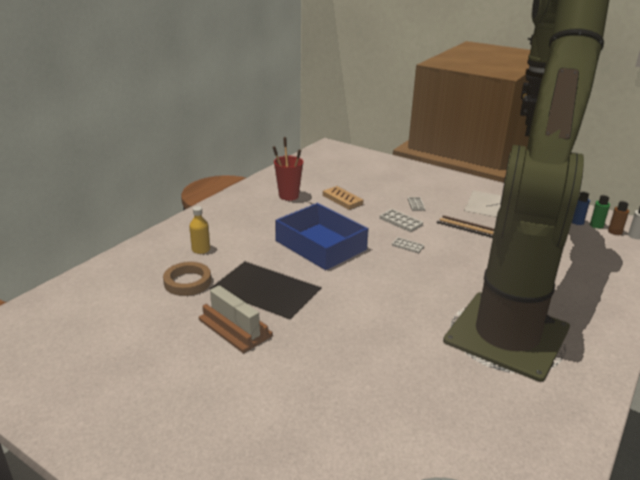

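The top view shows the slab in the rack at (187,271), mat (250,260), box (342,256) and block (440,224). Three things could be the palette: (433,303), (481,299) and (391,332). (433,303) looks largest. I'll crop and measure them.

```bash
cat > h.py <<'E'
from workcell import get_obs, optics, bot, finder
import cv2,numpy as np
from scipy.spatial.transform import Rotation as R
from scipy.optimize import least_squares
def cam(name,o=None):
    i=optics.camera_info(name); K=np.array(i['intrinsics'])
    if name=='wrist':
        o=o or get_obs()
        T=np.eye(4);T[:3,:3]=o['ee_rot'];T[:3,3]=o['tcp_pos']
        C=T@np.array(i['tool_from_camera']); return K,C[:3,:3].T,-C[:3,:3].T@C[:3,3]
    return K,cv2.Rodrigues(np.array(i['rvec']))[0],np.array(i['tvec'])
def ray(c,px,z):
    K,Rm,t=c; px=np.atleast_2d(px); d=np.linalg.inv(K)@np.c_[px,np.ones(len(px))].T
    d=(Rm.T@d).T; o=-Rm.T@t
    s=(z-o[2])/d[:,2]; return o+d*s[:,None]
def proj(c,P):
    K,Rm,t=c; q=K@(Rm@np.atleast_2d(P).T+t[:,None]); return (q[:2]/q[2]).T
E
python3 - <<'E'
from h import *
im=cv2.imread('pics/top0.png'); c=cam('top')
cv2.imwrite('pics/c1.png',cv2.resize(im[190:360,370:510],None,fx=4.5,fy=3.5*4.5/3.5*0.75,interpolation=cv2.INTER_CUBIC))
cv2.imwrite('pics/c2.png',cv2.resize(im[200:320,160:390],None,fx=3.4,fy=3.4,interpolation=cv2.INTER_CUBIC))
for n,p,z in [('slab',(187,271),.07),('mat',(250,260),.003),('box',(342,256),.03),('block',(440,224),.018),('p1',(433,303),.012),('p2',(481,299),.012),('p3',(391,332),.012),('cup',(416,165),.05),('paint',(267,167),.06),('tape',(219,198),.02)]:
    print(n,ray(c,p,z).round(3))
E
```

```text
slab [[0.47  0.303 0.07 ]]
mat [[0.511 0.157 0.003]]
box [[ 0.52  -0.083  0.03 ]]
block [[ 0.609 -0.338  0.018]]
p1 [[ 0.404 -0.315  0.012]]
p2 [[ 0.415 -0.438  0.012]]
p3 [[ 0.329 -0.208  0.012]]
cup [[ 0.758 -0.273  0.05 ]]
paint [[0.746 0.113 0.06 ]]
tape [[0.673 0.242 0.02 ]]
```

View pics/c1.png

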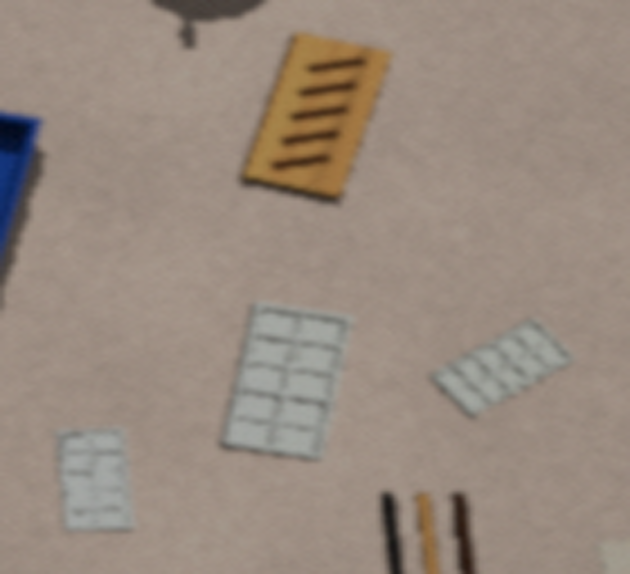

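View pics/c2.png

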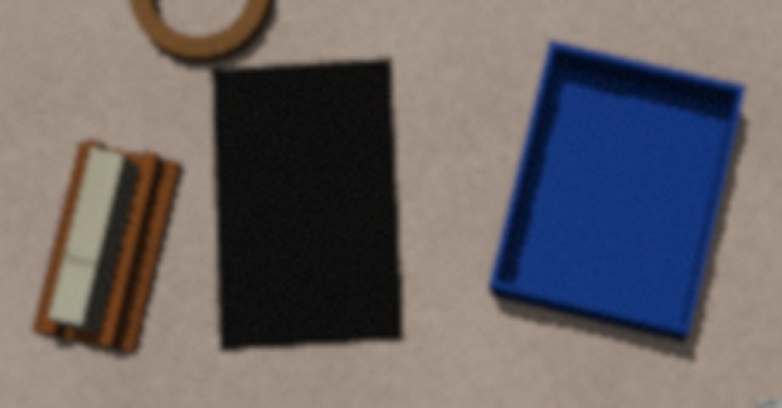

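Palette candidates: (433,303), about 110 mm with 10 wells; (481,299), about 85 mm; (391,332), about 75 mm. I choose (433,303). The slab's only candidate is the one in the rack at (187,271). I'll move over the work and look with the wrist camera.

```bash
cat >> h.py <<'E'
def Rt(yaw,tilt=0,sgn=1):
    """tool pointing down; tool y = jaw axis at world yaw (deg); x down"""
    a=np.radians(yaw); y=np.array([np.cos(a),np.sin(a),0]); x=np.array([0,0,-1.]); z=np.cross(x,y)
    return np.c_[x,y,z]
def go(p,Rw,o=None):
    o=o or get_obs(); A=np.array(o['ee_rot']); d=A.T@(np.array(p)-o['tcp_pos'])*1000
    r=R.from_matrix(A.T@Rw).as_rotvec()
    print('t',round(o['time'],2),'shift',d.round(1),'rot',r.round(4),'| len %.0f ang %.1f'%(np.linalg.norm(d),np.degrees(np.linalg.norm(r))))
def st(o=None):
    o=o or get_obs(); print('t',round(o['time'],2),'tcp',np.round(o['tcp_pos'],4),'jaw yaw %.2f'%np.degrees(np.arctan2(o['ee_rot'][1][1],o['ee_rot'][0][1])),'down',np.round(np.array(o['ee_rot'])[:,0],3),'gap',round(o['finger_gap'],4),'F',np.round(o['wrist_force'],1),'q',np.round(o['joints'],0))
E
python3 -c "
from h import *
st();go([.42,-.28,.42],Rt(-90))"
```

```text
t 0.1 tcp [ 0.1791 -0.5985  0.404 ] jaw yaw -73.34 down [-0.001  0.002 -1.   ] gap 0.0885 F [-0.3  0.1 -0.1] q [ 75.  40. -11.  90.   9.  52. -12.]
t 0.1 shift [ -15.7 -236.1 -322.1] rot [0.2908 0.0003 0.0016] | len 400 ang 16.7
```

send_rows:
  commands: "-16 -236 -322 0.29 0 0.0016;-16 -236 -322 0.29 0 0.0016;-16 -236 -322 0.29 0 0.0016;-16 -236 -322 0.29 0 0.0016;-16 -236 -322 0.29 0 0.0016"
  jaw: -1

```text
time: 0.52
tcp_pos: [0.3054, -0.4308, 0.4127]
ee_rot: [[-0.001, 0.0, -1.0], [0.001, -1.0, -0.0], [-1.0, -0.001, 0.001]]
wrist_force: [0.8, -0.5, 0.5]
finger_gap: 0.088
```

send_rows:
  commands: "-7 -151 -115 0 0 0;-7 -151 -115 0 0 0;-7 -151 -115 0 0 0;-7 -151 -115 0 0 0;-7 -151 -115 0 0 0"

```text
time: 0.93
tcp_pos: [0.4229, -0.2755, 0.4197]
ee_rot: [[0.0, 0.006, -1.0], [0.003, -1.0, -0.006], [-1.0, -0.003, -0.001]]
wrist_force: [1.1, 0.3, 0.3]
finger_gap: 0.0884
```

```bash
python3 - <<'E'
from h import *
o=get_obs(); st(o); cv2.imwrite('pics/w1.png',optics.read_camera('wrist'))
import pickle; pickle.dump(o,open('w1.pkl','wb'))
E
```

```text
t 0.93 tcp [ 0.4229 -0.2755  0.4197] jaw yaw -89.66 down [ 0.     0.003 -1.   ] gap 0.0884 F [1.1 0.3 0.3] q [ 31.  29.  -5. 109.   3.  42. -65.]
```

View pics/w1.png

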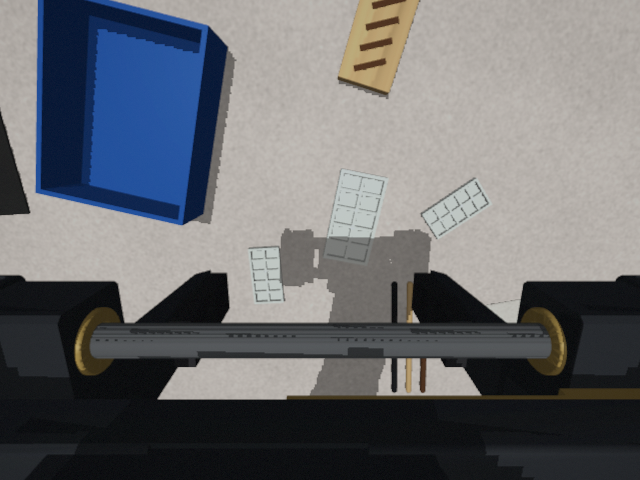

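View: large palette at (357,215), block (380,45), box (130,110). The smaller palettes at (455,208) and (266,275) are lookalikes. Joint 7 would run low at the rack, so I'll use the half-turned grasp at yaw +77.

send_rows:
  commands: "0 -498 3 -0.5 0 0;0 -498 3 -1 0 0;0 -498 3 -1.5 0 0;0 -498 3 -2.0 0 0;0 -498 3 -2.5 0 0"

```text
time: 1.4
tcp_pos: [0.4182, -0.07, 0.4207]
ee_rot: [[0.002, 0.59, -0.808], [0.002, -0.808, -0.59], [-1.0, -0.001, -0.002]]
wrist_force: [1.4, 1.5, 0.1]
finger_gap: 0.0881
```

```bash
python3 - <<'E'
from h import *
st(); go([.42,.22,.42],Rt(77))
E
```

```text
t 1.4 tcp [ 0.4182 -0.07    0.4207] jaw yaw -53.86 down [ 0.002  0.002 -1.   ] gap 0.0881 F [1.4 1.5 0.1] q [ 14.  24. -15. 121.  10.  36. -62.]
t 1.4 shift [   1.3 -233.1 -172.5] rot [-2.2839e+00 -2.0000e-03 -2.5000e-03] | len 290 ang 130.9
```

send_rows:
  commands: "1 -233 -172 -2.28 0 0;1 -233 -172 -2.28 0 0;1 -233 -172 -2.28 0 0;1 -233 -172 -2.28 0 0;1 -233 -172 -2.28 0 0"

```text
time: 1.82
tcp_pos: [0.419, 0.1384, 0.4204]
ee_rot: [[0.002, 0.951, -0.31], [0.002, -0.31, -0.951], [-1.0, 0.001, -0.002]]
wrist_force: [1.8, 0.1, -0.4]
finger_gap: 0.0883
```

```bash
python3 - <<'E'
from h import *
st(); go([.42,.22,.42],Rt(77))
E
```

```text
t 1.82 tcp [0.419  0.1384 0.4204] jaw yaw -18.03 down [ 0.002  0.002 -1.   ] gap 0.0883 F [ 1.8  0.1 -0.4] q [ -7.  26. -25. 118.  17.  39. -61.]
t 1.82 shift [  0.5 -24.3 -77.9] rot [-1.6586e+00 -6.0000e-04 -2.5000e-03] | len 82 ang 95.0
```

send_rows:
  commands: "0 -24 -78 -1.66 0 0;0 -24 -78 -1.66 0 0;0 -24 -78 -1.66 0 0;0 -24 -78 -1.66 0 0;0 -24 -78 -1.66 0 0"

```text
time: 2.23
tcp_pos: [0.4201, 0.2207, 0.4202]
ee_rot: [[0.001, 0.952, 0.308], [0.002, 0.308, -0.952], [-1.0, 0.001, -0.001]]
wrist_force: [-0.3, -0.5, -0.8]
finger_gap: 0.0881
```

```bash
python3 - <<'E'
from h import *
st(); go([.42,.22,.42],Rt(77))
E
```

```text
t 2.23 tcp [0.4201 0.2207 0.4202] jaw yaw 17.92 down [ 0.001  0.002 -1.   ] gap 0.0881 F [-0.3 -0.5 -0.8] q [-10.  30. -35. 113.  24.  44. -42.]
t 2.23 shift [ 0.2 -0.3  0.6] rot [-1.0312e+00 -3.0000e-04 -1.9000e-03] | len 1 ang 59.1
```

send_rows:
  commands: "0 0 0 -1.03 0 0;0 0 0 -1.03 0 0;0 0 0 -1.03 0 0;0 0 0 -1.03 0 0;0 0 0 -1.03 0 0"

```text
time: 2.65
tcp_pos: [0.4202, 0.2201, 0.4199]
ee_rot: [[0.001, 0.594, 0.805], [0.001, 0.805, -0.594], [-1.0, 0.001, -0.0]]
wrist_force: [-0.3, 0.4, 0.9]
finger_gap: 0.0883
```

send_rows:
  commands: "0 0 0 -0.405 0 0;0 0 0 -0.405 0 0;0 0 0 -0.405 0 0;0 0 0 -0.405 0 0;0 0 0 -0.405 0 0"

```text
time: 3.07
tcp_pos: [0.4205, 0.2195, 0.4195]
ee_rot: [[-0.0, 0.229, 0.974], [0.001, 0.974, -0.229], [-1.0, 0.001, -0.0]]
wrist_force: [0.4, -0.1, -0.1]
finger_gap: 0.0882
```

```bash
python3 - <<'E'
from h import *
import pickle
o=get_obs(); st(o); cv2.imwrite('pics/w2.png',optics.read_camera('wrist')); pickle.dump(o,open('w2.pkl','wb'))
E
```

```text
t 3.07 tcp [0.4205 0.2195 0.4195] jaw yaw 76.79 down [-0.     0.001 -1.   ] gap 0.0882 F [ 0.4 -0.1 -0.1] q [ -1.  34. -52. 113.  35.  50.   5.]
```

View pics/w2.png

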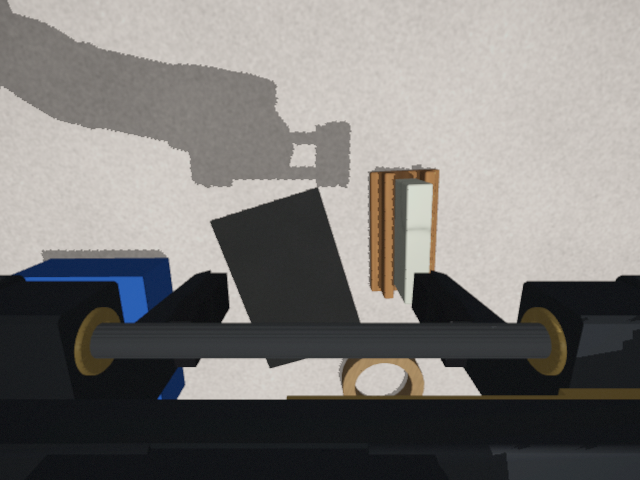

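```bash
python3 - <<'E'
from h import *
im=cv2.imread('pics/w2.png')
cv2.imwrite('pics/c3.png',cv2.resize(im[155:315,350:460],None,fx=5,fy=3.7,interpolation=cv2.INTER_CUBIC))
E
```

```text
(no output)
```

View pics/c3.png

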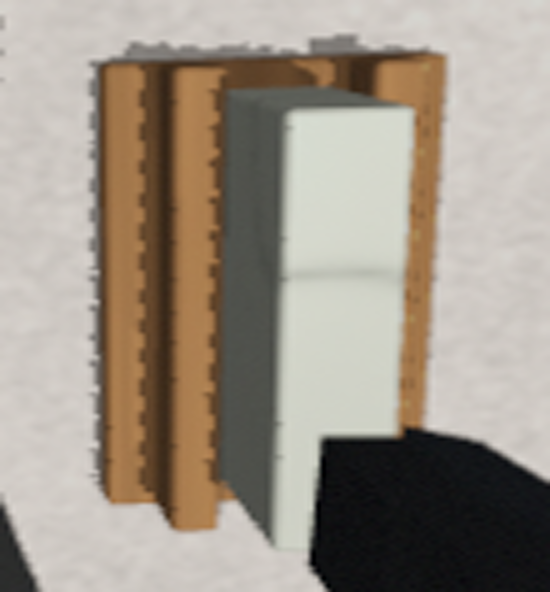

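```bash
python3 - <<'E'
from h import *
import pickle
o=pickle.load(open('w2.pkl','rb')); c=cam('wrist',o)
cr=np.array([[287,108],[413,107],[275,547],[400,435]])
px=np.c_[350+cr[:,0]/5-.4,155+cr[:,1]/3.7-.4]
P=ray(c,px,.072)[:,:2]*1000; print(P.round(1))
# BL edge: pts0,2 ; right edge 1,3
print('len',np.linalg.norm(P[2]-P[0]),'w',np.linalg.norm(P[1]-P[0]))
d=P[2]-P[0]; print('yaw',np.degrees(np.arctan2(d[1],d[0]))); d=P[3]-P[1]; print('yaw2',np.degrees(np.arctan2(d[1],d[0])))
print('mid', P[2]/2+P[1]/2)
# cross-check top cam
t=cam('top'); cc=np.array([[90,147],[123,152],[85,325],[50,320]]); q=np.c_[160+cc[:,0]/3.4,200+cc[:,1]/3.4]
Q=ray(t,q,.072)[:,:2]*1000; print(Q.round(1),Q.mean(0))
# mat & box via w2 and top corners
m=np.array([[214,70],[388,60],[401,338],[222,348]]);q=np.c_[160+m[:,0]/3.4,200+m[:,1]/3.4];Q=ray(t,q,.003)[:,:2]*1000;print('mat',Q.round(0),Q.mean(0))
m=np.array([[552,42],[743,88],[687,337],[492,290]]);q=np.c_[160+m[:,0]/3.4,200+m[:,1]/3.4];Q=ray(t,q,.064)[:,:2]*1000;print('box',Q.round(0),Q.mean(0))
E
```

```text
[[408.2 310.5]
 [413.6 334.7]
 [534.  287.3]
 [505.4 318.7]]
len 127.94368164109251 w 24.81374323535971
yaw -10.454129752289619
yaw2 -9.858657494636939
mid [473.76556826 310.9842773 ]
[[540.4 308.1]
 [536.9 283.5]
 [408.8 304.3]
 [412.1 329.9]] [474.5518761  306.43279676]
mat [[616. 232.]
 [626.  97.]
 [409.  81.]
 [400. 216.]] [512.7928319  156.43643174]
box [[ 625.  -32.]
 [ 592. -174.]
 [ 406. -132.]
 [ 439.   10.]] [515.40682329 -81.80772017]
```

```bash
python3 - <<'E'
from h import *
go([.4735,.311,.285],Rt(79.5))
E
```

```text
t 3.12 shift [134.6 101.1  30.6] rot [-0.0492 -0.0002 -0.0008] | len 171 ang 2.8
```

send_rows:
  commands: "30 30 10 -0.02 0 0;60 60 20 -0.049 0 0;90 90 28 -0.049 0 0;115 101 31 -0.049 0 0;135 101 31 -0.049 0 0"

```text
time: 3.53
tcp_pos: [0.4746, 0.3138, 0.2822]
ee_rot: [[-0.0, 0.183, 0.983], [0.003, 0.983, -0.183], [-1.0, 0.003, -0.001]]
wrist_force: [-0.1, -0.0, -0.9]
finger_gap: 0.0884
```

```bash
python3 - <<'E'
from h import *
st();go([.4735,.311,.205],Rt(79.5))
cv2.imwrite('pics/w3.png',optics.read_camera('wrist'))
E
```

```text
t 3.53 tcp [0.4746 0.3138 0.2822] jaw yaw 79.48 down [-0.     0.003 -1.   ] gap 0.0884 F [-0.1 -0.  -0.9] q [-14.  51. -42. 105.  48.  44.  -3.]
t 3.53 shift [77.2 -3.2 -0.5] rot [-0.0004 -0.0008 -0.0033] | len 77 ang 0.2
```

View pics/w3.png

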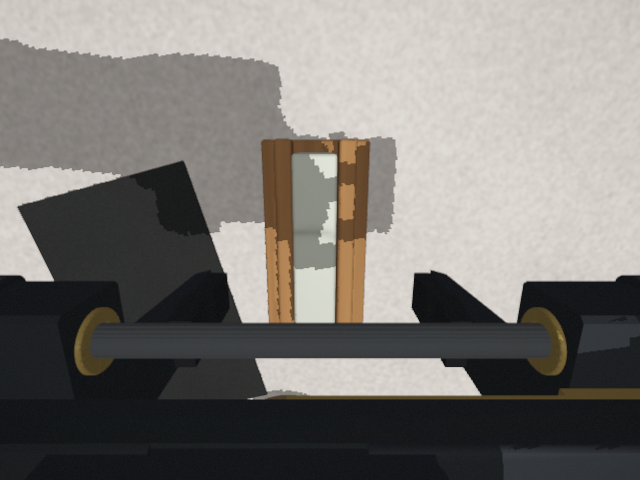

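The slab (columns 293–337) sits centred between the fingers, about 3 mm to the left. I'll descend.

send_rows:
  commands: "25 -3 0 0 0 0;50 -3 0 0 0 0;70 -3 0 0 0 0;77 -3 0 0 0 0;77 -3 0 0 0 0"

```text
time: 4.0
tcp_pos: [0.4721, 0.3072, 0.2013]
ee_rot: [[-0.007, 0.183, 0.983], [-0.005, 0.983, -0.184], [-1.0, -0.006, -0.006]]
wrist_force: [-1.3, 0.0, 0.7]
finger_gap: 0.0884
```

send_rows:
  commands: "0 0 0 0 0 0;0 0 0 0 0 0;0 0 0 0 0 0;0 0 0 0 0 0;0 0 0 0 0 0"
  jaw: 1
  newtons: 40

```text
time: 4.42
tcp_pos: [0.4723, 0.3073, 0.2021]
ee_rot: [[-0.006, 0.184, 0.983], [-0.004, 0.983, -0.184], [-1.0, -0.005, -0.005]]
wrist_force: [-0.8, -0.1, -0.0]
finger_gap: 0.0571
```

send_rows:
  commands: "0 0 0 0 0 0;0 0 0 0 0 0;0 0 0 0 0 0;0 0 0 0 0 0;0 0 0 0 0 0"

```text
time: 4.83
tcp_pos: [0.4727, 0.3094, 0.2029]
ee_rot: [[-0.004, 0.183, 0.983], [0.002, 0.983, -0.183], [-1.0, 0.001, -0.004]]
wrist_force: [0.6, 5.5, 2.4]
finger_gap: 0.0261
```

```bash
python3 - <<'E'
from h import *
st()
E
```

```text
t 4.83 tcp [0.4727 0.3094 0.2029] jaw yaw 79.47 down [-0.004  0.002 -1.   ] gap 0.0261 F [0.6 5.5 2.4] q [-17.  57. -36. 107.  56.  36. -10.]
```

Slab gripped at 26.1 mm. Next I'll lift it and carry it to the mat, tilting 38° on the way.

```bash
cat >> h.py <<'E'
def tiltpose(pivot,yaw,th,gh=44,lift=0):
    a=np.radians(yaw); t=np.radians(th); v=np.array([-np.sin(a),np.cos(a),0]); z=np.array([0,0,1.])
    w=np.cos(t)*z-np.sin(t)*v; vp=np.cos(t)*v+np.sin(t)*z
    p=np.array(pivot)+.013*vp+(gh+147)/1000*w+[0,0,lift]
    return p,np.c_[-w,vp,np.cross(-w,vp)]
E
python3 - <<'E'
from h import *
p,Rw=tiltpose([.5195,.185,.003],-12.7,38,44,.07); print(p,Rw.round(3)); go(p,Rw)
E
```

```text
[0.49590013 0.0802791  0.23151365] [[ 0.135  0.173  0.976]
 [ 0.601  0.769 -0.22 ]
 [-0.788  0.616 -0.   ]]
t 4.83 shift [ -29.  -221.    64.6] rot [ 0.035  -0.0166  0.6625] | len 232 ang 38.0
```

send_rows:
  commands: "-15 0 0 0 0 0;-30 0 0 0 0 0;-50 0 0 0 0 0;-70 0 0 0 0 0;-80 0 0 0 0 0"

```text
time: 5.25
tcp_pos: [0.4729, 0.3089, 0.2838]
ee_rot: [[-0.004, 0.183, 0.983], [0.001, 0.983, -0.183], [-1.0, -0.0, -0.004]]
wrist_force: [0.6, 0.5, -5.8]
finger_gap: 0.0258
```

```bash
python3 - <<'E'
from h import *
st()
p,Rw=tiltpose([.5195,.185,.003],-12.7,38,44,.07); go(p,Rw)
E
```

```text
t 5.25 tcp [0.4729 0.3089 0.2838] jaw yaw 79.46 down [-0.004  0.001 -1.   ] gap 0.0258 F [ 0.6  0.5 -5.8] q [-14.  51. -42. 105.  48.  44.  -3.]
t 5.25 shift [  52.  -220.5   64.7] rot [ 0.0348 -0.0166  0.6635] | len 236 ang 38.1
```

send_rows:
  commands: "0 -35 10 0 0 0.12;0 -75 25 0.01 -0.004 0.24;0 -115 40 0.02 -0.008 0.36;10 -155 50 0.03 -0.012 0.48;20 -190 60 0.035 -0.0166 0.6"

```text
time: 5.67
tcp_pos: [0.4964, 0.1084, 0.2632]
ee_rot: [[0.126, 0.181, 0.975], [0.551, 0.805, -0.221], [-0.825, 0.565, 0.002]]
wrist_force: [0.8, -0.3, -8.3]
finger_gap: 0.0258
```

```bash
python3 - <<'E'
from h import *
st()
p,Rw=tiltpose([.5195,.185,.003],-12.7,38,44,.03); go(p,Rw)
E
```

```text
t 5.67 tcp [0.4964 0.1084 0.2632] jaw yaw 77.35 down [ 0.126  0.551 -0.825] gap 0.0258 F [ 0.8 -0.3 -8.3] q [ 19.  53. -46. 121.  65.   4.   5.]
t 5.67 shift [ 43.6 -63.2   5.6] rot [0.0008 0.0023 0.0626] | len 77 ang 3.6
```

```bash
python3 - <<'E'
from h import *
for th in (32,34):
  p,Rw=tiltpose([.5195,.185,.003],-12.7,th,44,.03); go(p,Rw)
E
```

```text
t 5.67 shift [ 44.7 -43.2   5.6] rot [ 0.0007  0.0023 -0.0421] | len 62 ang 2.4
t 5.67 shift [ 44.1 -49.8   5.6] rot [ 0.0007  0.0023 -0.0072] | len 67 ang 0.4
```

send_rows:
  commands: "9 -9 1 0 0 -0.01;18 -18 2 0 0 -0.02;27 -27 4 0 0 -0.03;36 -36 5 0 0 -0.042;45 -43 5 0 0 -0.042"

```text
time: 6.08
tcp_pos: [0.4992, 0.0949, 0.199]
ee_rot: [[0.119, 0.19, 0.975], [0.51, 0.83, -0.224], [-0.852, 0.524, 0.002]]
wrist_force: [-0.5, -0.1, -6.6]
finger_gap: 0.0256
```

```bash
python3 - <<'E'
from h import *
st()
for th in (32,34,36):
  p,Rw=tiltpose([.5195,.185,.003],-12.7,th,44,.0); go(p,Rw)
cv2.imwrite('pics/s4.png',optics.read_camera('side'))
E
```

```text
t 6.08 tcp [0.4992 0.0949 0.199 ] jaw yaw 77.11 down [ 0.119  0.51  -0.852] gap 0.0256 F [-0.5 -0.1 -6.6] q [ 22.  63. -50. 121. 102.  13. -27.]
t 6.08 shift [ 24.2 -12.4  -0.1] rot [-0.0028  0.004   0.0071] | len 27 ang 0.5
t 6.08 shift [ 24.  -19.1  -0. ] rot [-0.0027  0.0041  0.042 ] | len 31 ang 2.4
t 6.08 shift [ 23.9 -25.7  -0. ] rot [-0.0027  0.0041  0.0769] | len 35 ang 4.4
```

View pics/s4.png

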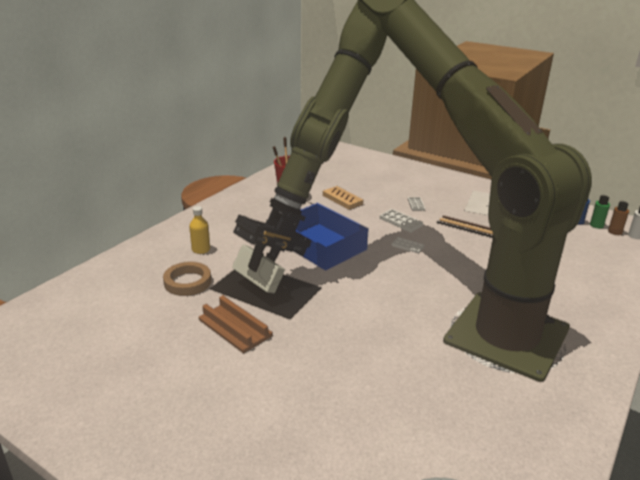

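send_rows:
  commands: "6 -5 0 0 0 0.01;12 -10 0 0 0 0.02;17 -14 0 0 0.004 0.03;20 -16 0 0 0.004 0.042;22 -17 0 0 0.004 0.042"

```text
time: 6.55
tcp_pos: [0.4977, 0.0908, 0.1682]
ee_rot: [[0.12, 0.19, 0.975], [0.545, 0.808, -0.224], [-0.83, 0.558, -0.007]]
wrist_force: [-0.5, -0.8, -5.5]
finger_gap: 0.026
```

```bash
python3 - <<'E'
from h import *
st()
for th in (34,):
  p,Rw=tiltpose([.5195,.185,.003],-12.7,th,44,.0); go(p,Rw)
E
```

```text
t 6.55 tcp [0.4977 0.0908 0.1682] jaw yaw 76.78 down [ 0.12   0.545 -0.83 ] gap 0.026 F [-0.5 -0.8 -5.5] q [ 25.  69. -54. 121. 109.  16. -30.]
t 6.55 shift [0.1 0.8 0.6] rot [-0.0075 -0.003   0.0017] | len 1 ang 0.5
```

send_rows:
  commands: "0.4 -0.2 0 0 0 0;0.8 -0.5 0 0 0 0;1.2 -0.8 0 0 0 0;1.7 -1.1 0 0 0 0;1.7 -1.1 0 0 0 0"

```text
time: 6.97
tcp_pos: [0.4975, 0.0909, 0.1679]
ee_rot: [[0.121, 0.188, 0.975], [0.545, 0.808, -0.223], [-0.829, 0.559, -0.005]]
wrist_force: [-2.6, -6.8, 7.4]
finger_gap: 0.0255
```

Contact with the mat felt. I'll open slightly, then withdraw along the tool.

send_rows:
  commands: "0 0 0 0 0 0;0 0 0 0 0 0;0 0 0 0 0 0;0 0 0 0 0 0;0 0 0 0 0 0"
  jaw: 0.2

```text
time: 7.38
tcp_pos: [0.4978, 0.0911, 0.1681]
ee_rot: [[0.121, 0.188, 0.975], [0.546, 0.808, -0.223], [-0.829, 0.559, -0.004]]
wrist_force: [-0.2, -0.9, 0.4]
finger_gap: 0.0354
```

send_rows:
  commands: "-10 0 0 0 0 0;-22 0 0 0 0 0;-36 0 0 0 0 0;-52 0 0 0 0 0;-70 0 0 0 0 0"

```text
time: 7.8
tcp_pos: [0.4891, 0.0563, 0.2222]
ee_rot: [[0.121, 0.186, 0.975], [0.546, 0.808, -0.221], [-0.829, 0.56, -0.004]]
wrist_force: [-0.4, -0.3, 0.3]
finger_gap: 0.0352
```

```bash
python3 - <<'E'
from h import *
st()
cv2.imwrite('pics/s5.png',optics.read_camera('side')[180:380,120:420].repeat(2,0).repeat(2,1))
E
```

```text
t 7.8 tcp [0.4891 0.0563 0.2222] jaw yaw 77.05 down [ 0.121  0.546 -0.829] gap 0.0352 F [-0.4 -0.3  0.3] q [ 24.  58. -44. 123.  90.   3. -13.]
```

View pics/s5.png

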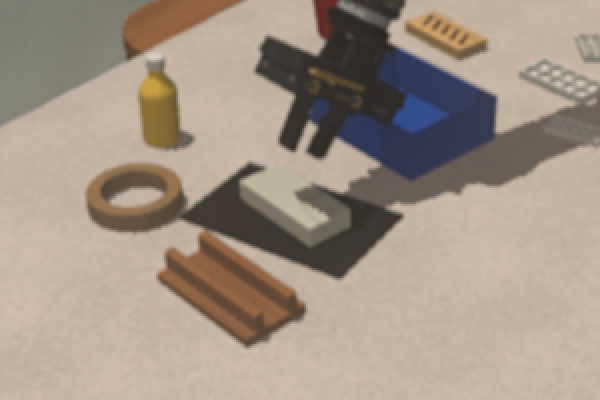

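The slab lies flat on the mat. I'll straighten up and measure it.

```bash
python3 - <<'E'
from h import *
go([.55,.15,.36],Rt(77.3))
E
```

```text
t 7.85 shift [-54.3 163.8  38.2] rot [-0.0031 -0.0021 -0.5927] | len 177 ang 34.0
```

send_rows:
  commands: "-10 33 8 0 0 -0.12;-20 66 15 0 0 -0.24;-30 99 23 0 0 -0.36;-42 132 30 0 0 -0.48;-54 164 38 -0.003 -0.002 -0.593"
  jaw: -1

```text
time: 8.27
tcp_pos: [0.5403, 0.1338, 0.3348]
ee_rot: [[0.033, 0.222, 0.974], [0.128, 0.966, -0.225], [-0.991, 0.132, 0.003]]
wrist_force: [2.5, 0.9, -1.1]
finger_gap: 0.0666
```

send_rows:
  commands: "0 0 0 0 0 0;0 0 0 0 0 0;0 0 0 0 0 0;0 0 0 0 0 0;0 0 0 0 0 0"

```text
time: 8.68
tcp_pos: [0.5398, 0.1319, 0.333]
ee_rot: [[0.03, 0.224, 0.974], [0.127, 0.966, -0.226], [-0.991, 0.13, 0.001]]
wrist_force: [0.4, 0.7, -0.6]
finger_gap: 0.088
```

```bash
python3 - <<'E'
from h import *
import pickle
o=get_obs(); st(o); cv2.imwrite('pics/w6.png',optics.read_camera('wrist')); pickle.dump(o,open('w6.pkl','wb'))
E
```

```text
t 8.68 tcp [0.5398 0.1319 0.333 ] jaw yaw 76.92 down [ 0.03   0.127 -0.991] gap 0.088 F [ 0.4  0.7 -0.6] q [ 15.  50. -57. 106.  50.  47.  12.]
```

View pics/w6.png

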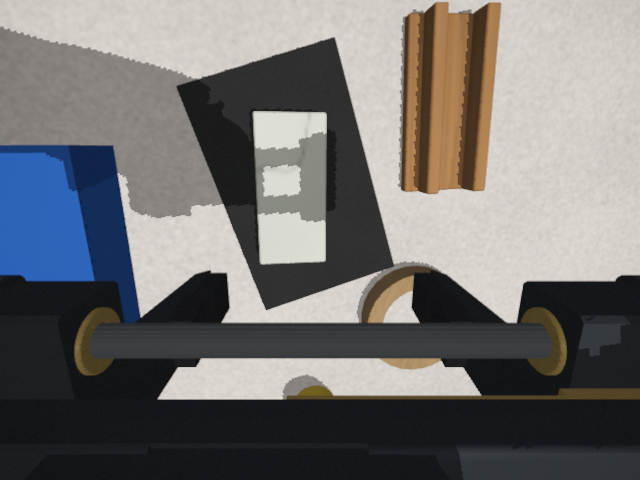

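```bash
cat >> h.py <<'E'
def quad(mask,seed):
    n,l=cv2.connectedComponents(mask.astype(np.uint8)); m=(l==l[seed[1],seed[0]]).astype(np.uint8)
    cs,_=cv2.findContours(m,cv2.RETR_EXTERNAL,cv2.CHAIN_APPROX_NONE); ct=max(cs,key=cv2.contourArea)
    h=cv2.convexHull(ct); 
    for e in np.linspace(2,30,60):
        a=cv2.approxPolyDP(h,e,True)
        if len(a)==4: break
    a=a[:,0].astype(float); pts=ct[:,0].astype(float)
    # refine: fit line to contour points per side
    L=[]
    for i in range(4):
        p,q=a[i],a[(i+1)%4]; u=(q-p)/np.linalg.norm(q-p); n_=np.array([-u[1],u[0]])
        s=(pts-p)@u; d=abs((pts-p)@n_); k=(d<3)&(s>.08*np.linalg.norm(q-p))&(s<.92*np.linalg.norm(q-p))
        vx,vy,x0,y0=cv2.fitLine(pts[k].astype(np.float32),cv2.DIST_HUBER,0,.01,.01)[:,0]
        L.append(np.cross([x0,y0,1],[x0+vx,y0+vy,1]))
    out=[]
    for i in range(4):
        x=np.cross(L[i-1],L[i]); out.append(x[:2]/x[2])
    return np.array(out),m
def fitrect(P,lx,ly):
    """P 4 xy in order; returns cx,cy,yaw(deg) in [-90,90), and side lens"""
    P=P[:,:2]; e=np.linalg.norm(np.roll(P,-1,0)-P,axis=1)
    if e[0]+e[2]<e[1]+e[3]: P=np.roll(P,-1,0)
    d=(P[1]-P[0])+(P[2]-P[3]); y=np.degrees(np.arctan2(d[1],d[0])); y=(y+90)%180-90
    return P.mean(0),y,np.linalg.norm(np.roll(P,-1,0)-P,axis=1)
E
python3 - <<'E'
from h import *
import pickle
o=pickle.load(open('w6.pkl','rb')); c=cam('wrist',o); im=cv2.imread('pics/w6.png')
g=cv2.cvtColor(im,cv2.COLOR_BGR2GRAY); mk=np.zeros_like(g); mk[90:290,235:345]=1
q,m=quad((g>85)&(mk>0),(290,240)); print(q.round(1))
print(fitrect(ray(c,q,.029),.13,.06))
E
```

```text
[[325.  112.2]
 [325.  261.5]
 [259.6 263.6]
 [252.5 110.6]]
(array([0.51348549, 0.15324849]), np.float64(-13.010276820982483), array([0.12913204, 0.05920612, 0.12889738, 0.05826389]))
```

```bash
python3 - <<'E'
from h import *
go([.5135,.1532,.23],Rt(77))
E
```

```text
t 8.73 shift [104.2   0.9 -30.6] rot [-0.0012  0.001  -0.1309] | len 109 ang 7.5
```

send_rows:
  commands: "25 0 -8 0 0 -0.04;50 0 -16 0 0 -0.08;75 1 -24 0 0 -0.12;95 1 -31 -0.001 0.001 -0.131;104 1 -31 -0.001 0.001 -0.131"

```text
time: 9.15
tcp_pos: [0.5111, 0.1532, 0.2275]
ee_rot: [[-0.005, 0.223, 0.975], [-0.002, 0.975, -0.223], [-1.0, -0.003, -0.005]]
wrist_force: [-0.4, -0.3, 0.7]
finger_gap: 0.0879
```

```bash
python3 - <<'E'
from h import *
st();go([.5135,.1532,.173],Rt(77))
E
```

```text
t 9.15 tcp [0.5111 0.1532 0.2275] jaw yaw 77.11 down [-0.005 -0.002 -1.   ] gap 0.0879 F [-0.4 -0.3  0.7] q [  4.  56. -45. 112.  62.  42.  -3.]
t 9.15 shift [54.5  0.7  2.6] rot [ 0.0019 -0.0045  0.0029] | len 55 ang 0.3
```

send_rows:
  commands: "18 0 1 0 0 0;36 1 3 0.002 -0.004 0.003;48 1 3 0.002 -0.004 0.003;53 1 3 0.002 -0.004 0.003;54 1 3 0.002 -0.004 0.003"

```text
time: 9.57
tcp_pos: [0.5141, 0.1526, 0.1726]
ee_rot: [[-0.002, 0.226, 0.974], [-0.0, 0.974, -0.226], [-1.0, -0.001, -0.002]]
wrist_force: [0.6, -0.8, -0.0]
finger_gap: 0.0883
```

send_rows:
  commands: "0 0 0 0 0 0;0 0 0 0 0 0;0 0 0 0 0 0;0 0 0 0 0 0;0 0 0 0 0 0"
  jaw: 1
  newtons: 40

```text
time: 9.98
tcp_pos: [0.5143, 0.1528, 0.1732]
ee_rot: [[-0.001, 0.226, 0.974], [0.001, 0.974, -0.226], [-1.0, 0.001, -0.001]]
wrist_force: [0.3, -0.0, 2.2]
finger_gap: 0.0597
```

```bash
python3 - <<'E'
from h import *
st()
E
```

```text
t 9.98 tcp [0.5143 0.1528 0.1732] jaw yaw 76.93 down [-0.001  0.001 -1.   ] gap 0.0597 F [ 0.3 -0.   2.2] q [  2.  61. -41. 112.  69.  37.  -9.]
```

send_rows:
  commands: "-20 0 0 0 0 0;-50 0 0 0 0 0;-90 0 0 0 0 0;-130 0 0 0 0 0;-165 0 0 0 0 0"

```text
time: 10.4
tcp_pos: [0.5138, 0.1524, 0.3397]
ee_rot: [[-0.002, 0.225, 0.974], [0.0, 0.974, -0.225], [-1.0, -0.0, -0.002]]
wrist_force: [1.1, -0.1, -6.5]
finger_gap: 0.0596
```

```bash
python3 - <<'E'
from h import *
st();go([.65,-.08,.40],Rt(77.3))
E
```

```text
t 10.4 tcp [0.5138 0.1524 0.3397] jaw yaw 76.97 down [-0.002  0.    -1.   ] gap 0.0596 F [ 1.1 -0.1 -6.5] q [  9.  47. -53. 108.  48.  51.   8.]
t 10.4 shift [ -60.6 -195.7  185. ] rot [-0.0058 -0.0022  0.0003] | len 276 ang 0.4
```

send_rows:
  commands: "-10 -28 26 0 0 0;-22 -56 52 0 0 0;-34 -84 78 -0.003 0 0;-46 -112 104 -0.006 0 0;-56 -140 132 -0.006 0 0"

```text
time: 10.82
tcp_pos: [0.6106, -0.0161, 0.3954]
ee_rot: [[-0.005, 0.219, 0.976], [-0.001, 0.976, -0.219], [-1.0, -0.002, -0.004]]
wrist_force: [0.8, 1.6, -5.4]
finger_gap: 0.0599
```

send_rows:
  commands: "-2 -25 25 0 0 0;-4 -45 45 0 0 0;-4 -55 53 0 0 0;-4 -55 53 0 0 0;-4 -55 53 0 0 0"

```text
time: 11.23
tcp_pos: [0.6496, -0.0824, 0.3977]
ee_rot: [[-0.008, 0.22, 0.975], [-0.001, 0.975, -0.22], [-1.0, -0.003, -0.008]]
wrist_force: [0.5, 1.2, -6.3]
finger_gap: 0.0596
```

```bash
python3 - <<'E'
from h import *
import pickle
o=get_obs(); st(o); cv2.imwrite('pics/w7.png',optics.read_camera('wrist')); pickle.dump(o,open('w7.pkl','wb'))
E
```

```text
t 11.23 tcp [ 0.6496 -0.0824  0.3977] jaw yaw 77.27 down [-0.008 -0.001 -1.   ] gap 0.0596 F [ 0.5  1.2 -6.3] q [ 30.  51. -56.  83.  44.  70.  45.]
```

View pics/w7.png

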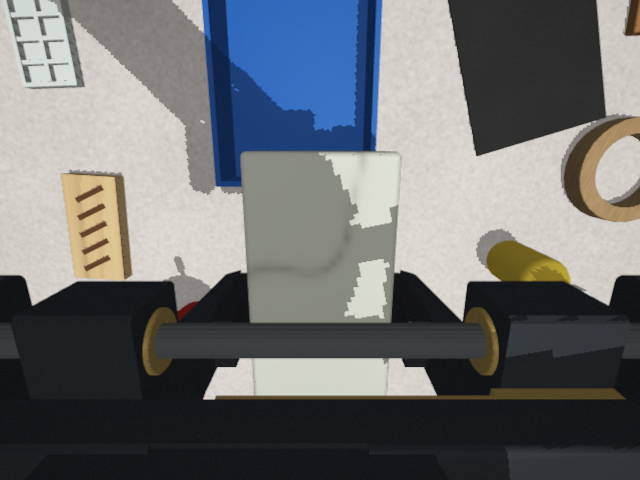

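send_rows:
  commands: "0 0 -25 0 0 0;0 0 -50 0 0 0;0 0 -70 0 -0.005 0;0 0 -75 0 -0.008 0;0 0 -75 0 -0.008 0"

```text
time: 11.7
tcp_pos: [0.5742, -0.0626, 0.399]
ee_rot: [[-0.001, 0.213, 0.977], [-0.003, 0.977, -0.213], [-1.0, -0.003, -0.001]]
wrist_force: [0.3, -0.1, -5.7]
finger_gap: 0.0595
```

```bash
python3 - <<'E'
from h import *
import pickle
o=get_obs(); st(o); cv2.imwrite('pics/w8.png',optics.read_camera('wrist')); pickle.dump(o,open('w8.pkl','wb'))
cv2.imwrite('pics/t8.png',optics.read_camera('top'))
E
```

```text
t 11.7 tcp [ 0.5742 -0.0626  0.399 ] jaw yaw 77.72 down [-0.001 -0.003 -1.   ] gap 0.0595 F [ 0.3 -0.1 -5.7] q [ 33.  46. -58.  97.  44.  62.  38.]
```

View pics/w8.png

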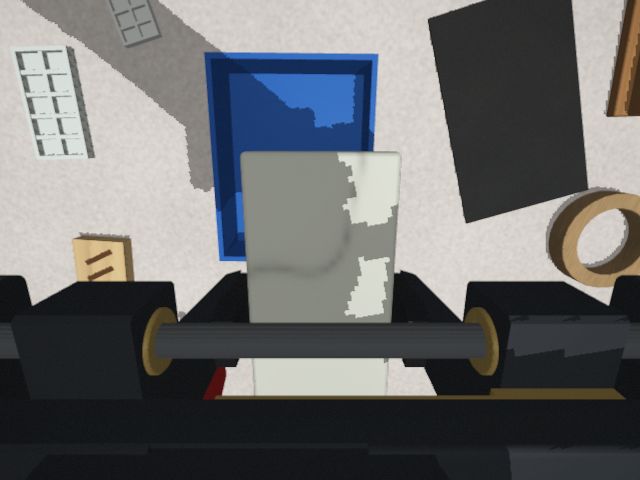

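```bash
python3 - <<'E'
from h import *
im=cv2.imread('pics/w8.png')
z=lambda a:cv2.resize(a,None,fx=6,fy=6,interpolation=cv2.INTER_CUBIC)
A=z(im[40:80,190:240]);B=z(im[40:80,345:395]);C=z(im[235:275,195:245])
D=z(im[140:170,225:275]);
D2=z(im[140:170,370:420])
cv2.imwrite('pics/c8.png',np.vstack([np.hstack([A,B]),np.hstack([C,np.vstack([D,np.zeros((60,300,3),np.uint8)])])])) 
cv2.imwrite('pics/c8b.png',D2)
E
```

```text
(no output)
```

View pics/c8.png

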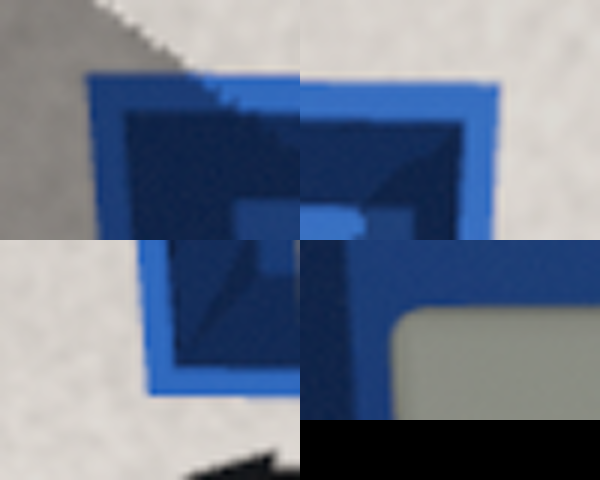

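View pics/c8b.png

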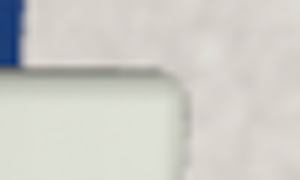

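```bash
python3 - <<'E'
from h import *
import pickle
o=pickle.load(open('w8.pkl','rb')); c=cam('wrist',o)
px=np.array([[204.7,52.5],[378.3,54],[220,260.8]])-.4
P=ray(c,px,.064)[:,:2]; print(P.round(4),np.linalg.norm(P[0]-P[1]),np.linalg.norm(P[0]-P[2]))
d=P[2]-P[0];print('yawx',np.degrees(np.arctan2(d[1],d[0])));d=P[1]-P[0];print('yawy',np.degrees(np.arctan2(d[1],d[0]))-90)
print('centre',(P[1]+P[2])/2)
T=np.array(optics.camera_info('wrist')['tool_from_camera']);K=np.array(optics.camera_info('wrist')['intrinsics'])
for p in ([240.3,151.2],[401,151.2]):
    d=T[:3,:3]@np.linalg.inv(K)@np.array([p[0]-.4,p[1]-.4,1]); s=(.1435-T[0,3])/d[0]; print('slab tool',(T[:3,3]+s*d).round(4))
E
```

```text
[[ 0.4095 -0.1299]
 [ 0.4424  0.0159]
 [ 0.5942 -0.1716]] 0.14945576800573274 0.18928789893966638
yawx -12.706175881914465
yawy -12.709055935899357
centre [ 0.51827942 -0.07785378]
slab tool [ 0.1435 -0.0292 -0.0658]
slab tool [ 0.1435  0.0291 -0.0658]
```

```bash
python3 - <<'E'
from h import *
go([.5183,-.0792,.27],Rt(77.3)); print(Rt(77.3)[:,2])
E
```

```text
t 11.8 shift [129.  -27.4 -53.7] rot [0.0037 0.0016 0.0018] | len 142 ang 0.3
[ 0.97553454 -0.2198462   0.        ]
```

send_rows:
  commands: "20 -14 -27 0 0 0;50 -25 -50 0.002 0 0;80 -27 -54 0.007 0.0015 0.002;110 -27 -54 0.007 0.0015 0.002;129 -27 -54 0.007 0.0015 0.002"

```text
time: 12.22
tcp_pos: [0.5182, -0.0793, 0.2675]
ee_rot: [[-0.001, 0.224, 0.975], [-0.0, 0.975, -0.224], [-1.0, -0.0, -0.001]]
wrist_force: [0.3, -1.2, -5.5]
finger_gap: 0.06
```

send_rows:
  commands: "0 0 0 0 0 0;0 0 0 0 0 0;0 0 0 0 0 0;0 0 0 0 0 0;0 0 0 0 0 0"

```text
time: 12.63
tcp_pos: [0.519, -0.0791, 0.2689]
ee_rot: [[0.002, 0.224, 0.975], [-0.0, 0.975, -0.224], [-1.0, 0.0, 0.002]]
wrist_force: [0.4, 0.1, -5.4]
finger_gap: 0.0598
```

```bash
python3 - <<'E'
from h import *
st();go([.5183,-.0792,.179],Rt(77.3))
cv2.imwrite('pics/w9.png',optics.read_camera('wrist'))
E
```

```text
t 12.63 tcp [ 0.519  -0.0791  0.2689] jaw yaw 77.05 down [ 0.002 -0.    -1.   ] gap 0.0598 F [ 0.4  0.1 -5.4] q [ 32.  53. -49. 112.  59.  45.  24.]
t 12.63 shift [89.9 -0.3 -0.8] rot [-0.0044  0.0015 -0.0003] | len 90 ang 0.3
```

View pics/w9.png

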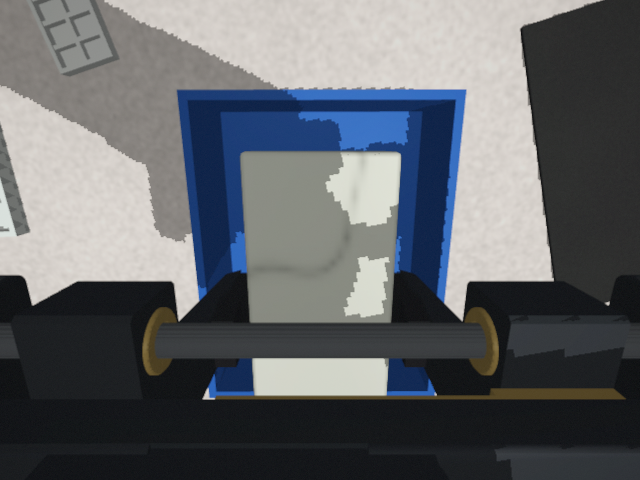

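Slab (columns 241–401) is centred over the box (rim columns 178–466, centre 322). Lowering.

send_rows:
  commands: "22 0 -1 -0.004 0.001 0;46 0 -1 -0.004 0.001 0;68 0 -1 -0.004 0.001 0;82 0 -1 -0.004 0.001 0;88 0 -1 -0.004 0.001 0"

```text
time: 13.1
tcp_pos: [0.5177, -0.0793, 0.1795]
ee_rot: [[-0.001, 0.221, 0.975], [-0.0, 0.975, -0.221], [-1.0, -0.001, -0.001]]
wrist_force: [0.1, 0.4, -5.8]
finger_gap: 0.0593
```

```bash
python3 - <<'E'
from h import *
st();go([.5183,-.0792,.1752],Rt(77.3))
E
```

```text
t 13.1 tcp [ 0.5177 -0.0793  0.1795] jaw yaw 77.25 down [-0.001 -0.    -1.   ] gap 0.0593 F [ 0.1  0.4 -5.8] q [ 28.  60. -42. 114.  71.  38.  14.]
t 13.1 shift [4.3 0.2 0.6] rot [-0.0009 -0.0013  0.0008] | len 4 ang 0.1
```

send_rows:
  commands: "1 0 0.5 0 0 0;2 0 0.5 0 0 0;3 0 0.5 0 0 0;4 0 0.5 0 0 0;4.5 0 0.5 0 0 0"

```text
time: 13.52
tcp_pos: [0.5185, -0.0794, 0.1757]
ee_rot: [[-0.0, 0.221, 0.975], [-0.001, 0.975, -0.221], [-1.0, -0.001, 0.0]]
wrist_force: [-0.0, 0.4, -7.1]
finger_gap: 0.0599
```

send_rows:
  commands: "0.3 0 0 0 0 0;0.6 0 0 0 0 0;0.9 0 0 0 0 0;1.2 0 0 0 0 0;1.2 0 0 0 0 0"

```text
time: 13.93
tcp_pos: [0.5187, -0.0794, 0.1752]
ee_rot: [[0.001, 0.221, 0.975], [-0.001, 0.975, -0.221], [-1.0, -0.001, 0.001]]
wrist_force: [-2.2, -0.3, 4.5]
finger_gap: 0.0597
```

Slab on the floor. I'll release it and rise.

send_rows:
  commands: "0 0 0 0 0 0;0 0 0 0 0 0;0 0 0 0 0 0;0 0 0 0 0 0;0 0 0 0 0 0"
  jaw: -0.7

```text
time: 14.35
tcp_pos: [0.5188, -0.0793, 0.1752]
ee_rot: [[0.001, 0.221, 0.975], [-0.001, 0.975, -0.221], [-1.0, -0.0, 0.001]]
wrist_force: [-0.0, -0.1, 0.4]
finger_gap: 0.0749
```

send_rows:
  commands: "-10 0 0 0 0 0;-30 0 0 0 0 0;-60 0 0 0 0 0;-95 0 0 0 0 0;-130 0 0 0 0 0"

```text
time: 14.77
tcp_pos: [0.5182, -0.0789, 0.3062]
ee_rot: [[-0.001, 0.22, 0.976], [-0.0, 0.976, -0.22], [-1.0, -0.0, -0.001]]
wrist_force: [1.5, -1.3, 0.4]
finger_gap: 0.0747
```

```bash
python3 - <<'E'
from h import *
st();go([.62,-.10,.37],Rt(77.3))
E
```

```text
t 14.77 tcp [ 0.5182 -0.0789  0.3062] jaw yaw 77.29 down [-0.001 -0.    -1.   ] gap 0.0747 F [ 1.5 -1.3  0.4] q [ 33.  49. -52. 111.  54.  48.  28.]
t 14.77 shift [-63.9   1.8 103.9] rot [-0.0001 -0.0005  0.0003] | len 122 ang 0.0
```

send_rows:
  commands: "-20 -10 24 0 0 0;-40 -20 48 0 0 0;-60 -32 72 0 0 0;-80 -40 98 0 0 0;-94 -44 120 0 0 0"

```text
time: 15.18
tcp_pos: [0.6267, -0.1504, 0.402]
ee_rot: [[0.001, 0.223, 0.975], [-0.001, 0.975, -0.223], [-1.0, -0.0, 0.001]]
wrist_force: [0.6, -0.9, -0.4]
finger_gap: 0.0749
```

send_rows:
  commands: "0 0 0 0 0 0;0 0 0 0 0 0;0 0 0 0 0 0;0 0 0 0 0 0;0 0 0 0 0 0"

```text
time: 15.6
tcp_pos: [0.6258, -0.1498, 0.4011]
ee_rot: [[-0.001, 0.221, 0.975], [-0.001, 0.975, -0.221], [-1.0, -0.001, -0.001]]
wrist_force: [-0.1, 0.3, -1.6]
finger_gap: 0.0748
```

```bash
python3 - <<'E'
from h import *
import pickle
o=get_obs(); st(o); cv2.imwrite('pics/w10.png',optics.read_camera('wrist')); pickle.dump(o,open('w10.pkl','wb'))
E
```

```text
t 15.6 tcp [ 0.6258 -0.1498  0.4011] jaw yaw 77.25 down [-0.001 -0.001 -1.   ] gap 0.0748 F [-0.1  0.3 -1.6] q [ 36.  50. -56.  85.  44.  68.  50.]
```

View pics/w10.png

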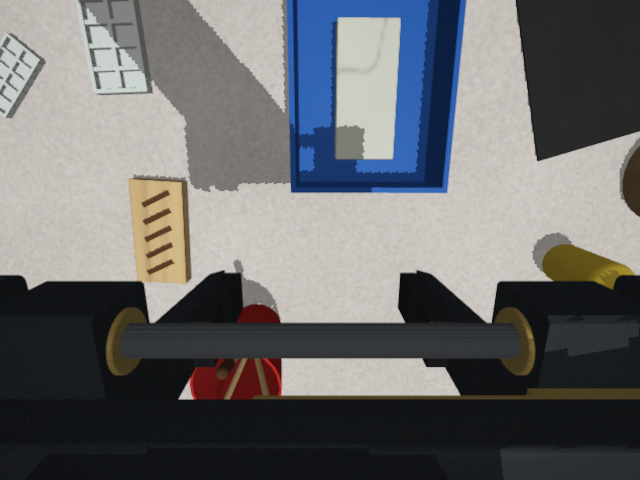

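```bash
python3 - <<'E'
from h import *
import pickle
o=pickle.load(open('w10.pkl','rb')); c=cam('wrist',o); im=cv2.imread('pics/w10.png'); hsv=cv2.cvtColor(im,cv2.COLOR_BGR2HSV)
m=np.zeros(im.shape[:2],bool); m[5:175,320:415]=1
q,mm=quad((hsv[...,1]<90)&m,(380,100)); print('slab',q.round(1),fitrect(ray(c,q,.031),0,0))
m[:]=0; m[165:300,115:200]=1
M=((hsv[...,0]>10)&(hsv[...,0]<28)&(hsv[...,1]>70)&m).astype(np.uint8); M=cv2.morphologyEx(M,cv2.MORPH_CLOSE,np.ones((9,9)))
q,mm=quad(M,(145,200)); print('block',q.round(1),fitrect(ray(c,q,.018),0,0))
v=im.copy(); cv2.polylines(v,[np.int32(q)],True,(0,0,255),1); cv2.imwrite('pics/c10.png',cv2.resize(v[160:300,110:210],None,fx=5,fy=4,interpolation=cv2.INTER_NEAREST))
E
```

```text
slab [[400.4  17. ]
 [392.3 159. ]
 [334.7 159. ]
 [336.4  17. ]] (array([ 0.51804185, -0.07992439]), np.float64(-12.776745423538486), array([0.1290851 , 0.05951364, 0.12910151, 0.05971712]))
block [[128.6 177.5]
 [185.7 181.2]
 [189.9 282.4]
 [137.8 280.6]] (array([ 0.61105153, -0.33243091]), np.float64(-16.142084330681172), array([0.11880241, 0.06133596, 0.12057588, 0.06184598]))
```

View pics/c10.png

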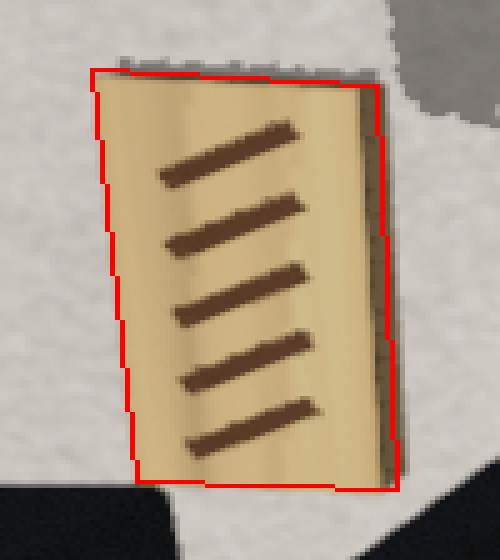

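```bash
python3 - <<'E'
from h import *
go([.65,-.343,.38],Rt(73.5))
E
```

```text
t 15.65 shift [  21.4 -182.9   66.1] rot [ 0.0651 -0.0003  0.001 ] | len 196 ang 3.7
```

send_rows:
  commands: "4 -35 12 0.02 0 0;8 -72 26 0.04 0 0;12 -109 40 0.065 0 0;17 -146 54 0.065 0 0;21 -180 66 0.065 0 0.001"
  jaw: -1

```text
time: 16.07
tcp_pos: [0.6501, -0.3425, 0.3797]
ee_rot: [[-0.001, 0.284, 0.959], [-0.001, 0.959, -0.284], [-1.0, -0.001, -0.001]]
wrist_force: [0.5, -0.4, 0.1]
finger_gap: 0.0882
```

send_rows:
  commands: "0 0 0 0 0 0;0 0 0 0 0 0;0 0 0 0 0 0;0 0 0 0 0 0;0 0 0 0 0 0"

```text
time: 16.48
tcp_pos: [0.6505, -0.3401, 0.3803]
ee_rot: [[-0.001, 0.281, 0.96], [0.0, 0.96, -0.281], [-1.0, -0.0, -0.001]]
wrist_force: [-0.6, -0.1, 0.6]
finger_gap: 0.0881
```

```bash
python3 - <<'E'
from h import *
import pickle
o=get_obs(); st(o); cv2.imwrite('pics/w11.png',optics.read_camera('wrist')); pickle.dump(o,open('w11.pkl','wb'))
E
```

```text
t 16.48 tcp [ 0.6505 -0.3401  0.3803] jaw yaw 73.70 down [-0.001  0.    -1.   ] gap 0.0881 F [-0.6 -0.1  0.6] q [ 45.  58. -54.  68.  45.  75.  68.]
```

View pics/w11.png

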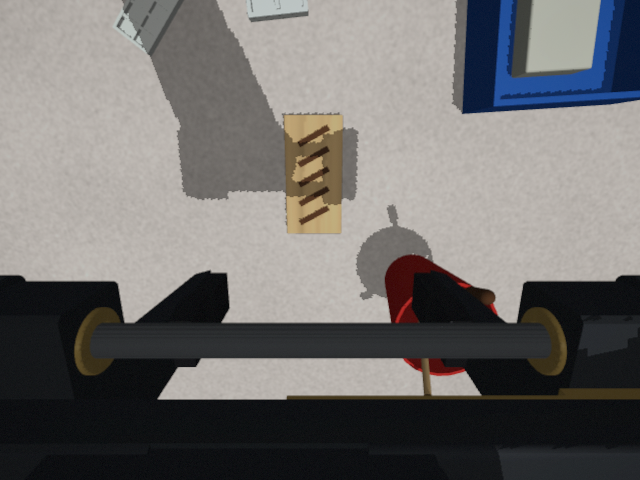

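```bash
python3 - <<'E'
from h import *
import pickle
o=pickle.load(open('w11.pkl','rb')); c=cam('wrist',o); im=cv2.imread('pics/w11.png'); hsv=cv2.cvtColor(im,cv2.COLOR_BGR2HSV)
m=np.zeros(im.shape[:2],bool); m[100:245,270:352]=1
print(hsv[180,350],hsv[120,300],hsv[170,320],hsv[150,290],hsv[240,310])
M=((hsv[...,0]>5)&(hsv[...,0]<30)&(hsv[...,1]>60)&m).astype(np.uint8); M=cv2.morphologyEx(M,cv2.MORPH_CLOSE,np.ones((9,9)))
q,mm=quad(M,(300,120)); print('block',q.round(1),fitrect(ray(c,q,.018),0,0))
v=im.copy(); cv2.polylines(v,[np.int32(q.round())],True,(0,0,255),1); cv2.imwrite('pics/c11.png',cv2.resize(v[100:245,270:360],None,fx=5,fy=4,interpolation=cv2.INTER_NEAREST))
E
```

```text
[ 17  16 112] [ 19 100 179] [ 13 142  88] [ 18 110 116] [ 14  15 184]
block [[342.3 115. ]
 [339.7 232. ]
 [286.7 232. ]
 [284.2 115. ]] (array([ 0.61089002, -0.33600367]), np.float64(-16.565784827765853), array([0.11798247, 0.05660923, 0.11797725, 0.05680368]))
```

View pics/c11.png

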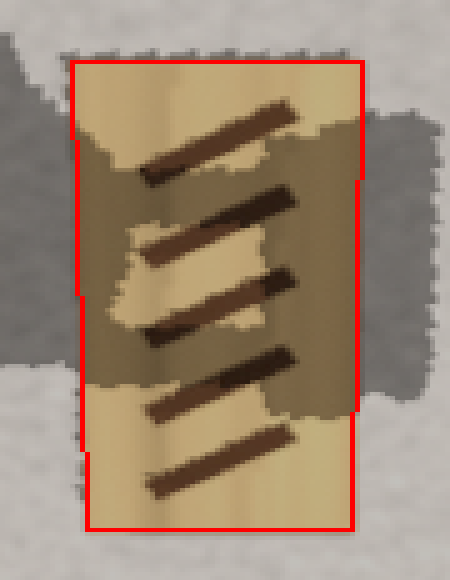

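```bash
python3 - <<'E'
from h import *
go([.611,-.336,.24],Rt(73.5))
E
```

```text
t 16.53 shift [140.3  -6.8 -39. ] rot [ 0.003  -0.0009  0.0005] | len 146 ang 0.2
```

send_rows:
  commands: "20 -4 -20 0 0 0;50 -7 -36 0 0 0;85 -7 -39 0.003 0 0;120 -7 -39 0.003 -0.001 0;138 -7 -39 0.003 -0.001 0"

```text
time: 16.95
tcp_pos: [0.6093, -0.3355, 0.2387]
ee_rot: [[-0.005, 0.282, 0.959], [0.0, 0.959, -0.282], [-1.0, -0.001, -0.005]]
wrist_force: [-0.5, 0.0, -0.6]
finger_gap: 0.0881
```

```bash
python3 - <<'E'
from h import *
st();go([.611,-.336,.169],Rt(73.5))
E
```

```text
t 16.95 tcp [ 0.6093 -0.3355  0.2387] jaw yaw 73.61 down [-0.005  0.    -1.   ] gap 0.0881 F [-0.5  0.  -0.6] q [ 48.  64. -50.  81.  53.  60.  60.]
t 16.95 shift [69.6  0.1  2.1] rot [ 0.0019 -0.0051  0.0012] | len 70 ang 0.3
```

send_rows:
  commands: "22 0 1 0 -0.002 0;44 0 2 0.002 -0.005 0.001;60 0 2 0.002 -0.005 0.001;68 0 2 0.002 -0.005 0.001;69 0 2 0.002 -0.005 0.001"

```text
time: 17.37
tcp_pos: [0.6107, -0.3356, 0.1684]
ee_rot: [[-0.002, 0.284, 0.959], [0.001, 0.959, -0.284], [-1.0, 0.0, -0.002]]
wrist_force: [-0.0, -0.0, 0.3]
finger_gap: 0.0885
```

send_rows:
  commands: "0 0 0 0 0 0;0 0 0 0 0 0;0 0 0 0 0 0;0 0 0 0 0 0;0 0 0 0 0 0"
  jaw: 1
  newtons: 15

```text
time: 17.78
tcp_pos: [0.6111, -0.3357, 0.1694]
ee_rot: [[-0.001, 0.284, 0.959], [0.0, 0.959, -0.284], [-1.0, -0.0, -0.001]]
wrist_force: [0.3, 0.4, 2.3]
finger_gap: 0.0582
```

```bash
python3 - <<'E'
from h import *
st()
E
```

```text
t 17.78 tcp [ 0.6111 -0.3357  0.1694] jaw yaw 73.52 down [-0.001  0.    -1.   ] gap 0.0582 F [0.3 0.4 2.3] q [ 47.  69. -47.  81.  57.  55.  57.]
```

send_rows:
  commands: "-20 0 0 0 0 0;-50 0 0 0 0 0;-85 0 0 0 0 0;-125 0 0 0 0 0;-160 0 0 0 0 0"

```text
time: 18.2
tcp_pos: [0.6111, -0.3356, 0.3318]
ee_rot: [[0.0, 0.283, 0.959], [-0.0, 0.959, -0.283], [-1.0, 0.0, 0.0]]
wrist_force: [1.1, -1.1, -0.5]
finger_gap: 0.0578
```

```bash
python3 - <<'E'
from h import *
st();go([.518,-.0799,.33],Rt(77.2))
E
```

```text
t 18.2 tcp [ 0.6111 -0.3356  0.3318] jaw yaw 73.54 down [ 0. -0. -1.] gap 0.0578 F [ 1.1 -1.1 -0.5] q [ 49.  58. -53.  78.  48.  67.  64.]
t 18.2 shift [   1.8  218.8 -161.7] rot [-0.064   0.0001 -0.    ] | len 272 ang 3.7
```

send_rows:
  commands: "0 24 -18 -0.01 0 0;0 56 -42 -0.02 0 0;0 88 -65 -0.03 0 0;0 120 -89 -0.045 0 0;0 152 -112 -0.064 0 0"

```text
time: 18.62
tcp_pos: [0.5455, -0.1568, 0.3323]
ee_rot: [[0.0, 0.221, 0.975], [-0.0, 0.975, -0.221], [-1.0, -0.0, 0.001]]
wrist_force: [1.1, 0.9, 0.9]
finger_gap: 0.058
```

```bash
python3 - <<'E'
from h import *
st();go([.518,-.0799,.30],Rt(77.2))
E
```

```text
t 18.62 tcp [ 0.5455 -0.1568  0.3323] jaw yaw 77.21 down [ 0. -0. -1.] gap 0.058 F [1.1 0.9 0.9] q [ 41.  50. -54. 103.  50.  55.  42.]
t 18.62 shift [ 32.3  68.9 -43.9] rot [0.0001 0.0005 0.0002] | len 88 ang 0.0
```

send_rows:
  commands: "4 22 -15 0 0 0;12 44 -30 0 0 0;22 62 -40 0 0 0;32 69 -44 0 0 0;32 69 -44 0 0 0"

```text
time: 19.03
tcp_pos: [0.5168, -0.0775, 0.2997]
ee_rot: [[-0.002, 0.216, 0.976], [0.0, 0.976, -0.216], [-1.0, 0.0, -0.002]]
wrist_force: [-0.1, 0.8, -0.6]
finger_gap: 0.0581
```

send_rows:
  commands: "0 0 0 0 0 0;0 0 0 0 0 0;0 0 0 0 0 0;0 0 0 0 0 0;0 0 0 0 0 0"

```text
time: 19.45
tcp_pos: [0.5171, -0.0783, 0.2999]
ee_rot: [[-0.001, 0.218, 0.976], [0.0, 0.976, -0.218], [-1.0, 0.0, -0.001]]
wrist_force: [0.3, 1.3, -1.0]
finger_gap: 0.0581
```

```bash
python3 - <<'E'
from h import *
import pickle
o=get_obs(); st(o); im=optics.read_camera('wrist'); cv2.imwrite('pics/w12.png',im); pickle.dump(o,open('w12.pkl','wb'))
cv2.imwrite('pics/c12.png',cv2.resize(im[60:320,180:480],None,fx=2.6,fy=2.2,interpolation=cv2.INTER_CUBIC))
E
```

```text
t 19.45 tcp [ 0.5171 -0.0783  0.2999] jaw yaw 77.40 down [-0.001  0.    -1.   ] gap 0.0581 F [ 0.3  1.3 -1. ] q [ 33.  50. -51. 112.  54.  47.  28.]
```

View pics/c12.png

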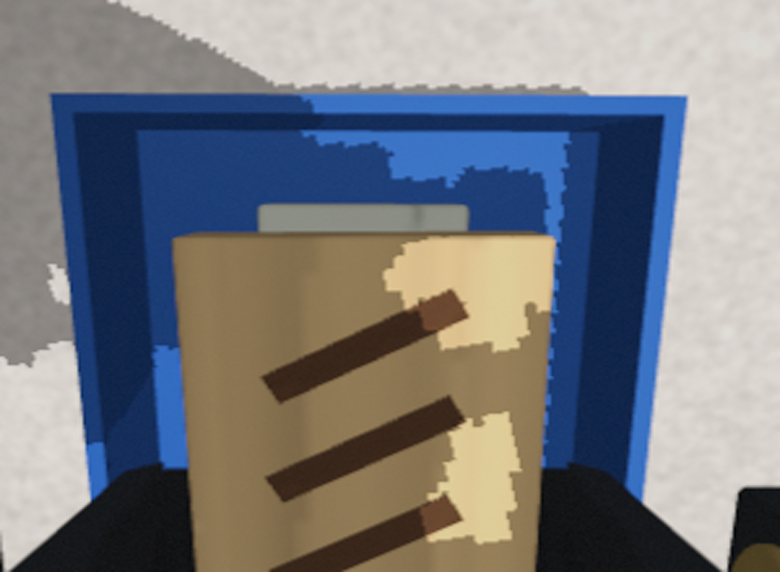

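```bash
python3 - <<'E'
from h import *
import pickle
o=pickle.load(open('w12.pkl','rb')); c=cam('wrist',o)
def intool(P): return (np.array(o['ee_rot']).T@(P-o['tcp_pos']).T).T*1000
print(intool(ray(c,np.array([[279.6,153.2],[360,153.2]])-.4,.031)).round(1))
print(intool(ray(c,np.array([[246.9,167.7],[393.5,167.7]])-.4,o['tcp_pos'][2]-.1514)).round(1))
E
```

```text
[[269.  -30.  -63.3]
 [269.   28.8 -63.3]]
[[151.5 -28.9 -59.4]
 [151.5  28.4 -59.5]]
```

```bash
python3 - <<'E'
from h import *
go([.5179,-.0794,.205],Rt(77.2))
E
```

```text
t 19.5 shift [94.9 -1.   1.3] rot [ 0.0039 -0.0011 -0.0001] | len 95 ang 0.2
```

send_rows:
  commands: "24 -1 1 0.003 0 0;48 -1 1 0.004 -0.001 0;72 -1 1 0.004 -0.001 0;88 -1 1 0.004 -0.001 0;94 -1 1 0.004 -0.001 0"

```text
time: 19.92
tcp_pos: [0.5171, -0.0798, 0.2038]
ee_rot: [[-0.003, 0.222, 0.975], [-0.0, 0.975, -0.222], [-1.0, -0.001, -0.003]]
wrist_force: [0.4, -0.4, -1.5]
finger_gap: 0.0582
```

```bash
python3 - <<'E'
from h import *
st();go([.5179,-.0794,.2004],Rt(77.2))
E
```

```text
t 19.92 tcp [ 0.5171 -0.0798  0.2038] jaw yaw 77.16 down [-0.003 -0.    -1.   ] gap 0.0582 F [ 0.4 -0.4 -1.5] q [ 29.  58. -43. 114.  67.  39.  17.]
t 19.92 shift [3.4 0.6 0.7] rot [-0.0006 -0.0031  0.0009] | len 4 ang 0.2
```

send_rows:
  commands: "0.6 0.5 0.7 0 -0.003 0;1.2 0.5 0.7 0 -0.003 0;2 0.5 0.7 0 -0.003 0.001;2.8 0.5 0.7 0 -0.003 0.001;3.5 0.5 0.7 0 -0.003 0.001"

```text
time: 20.33
tcp_pos: [0.5182, -0.0795, 0.2011]
ee_rot: [[0.001, 0.222, 0.975], [-0.0, 0.975, -0.222], [-1.0, 0.0, 0.001]]
wrist_force: [0.9, -1.1, -0.7]
finger_gap: 0.0579
```

```bash
python3 - <<'E'
from h import *
st();go([.5179,-.0794,.2004],Rt(77.2))
E
```

```text
t 20.33 tcp [ 0.5182 -0.0795  0.2011] jaw yaw 77.15 down [ 0.001 -0.    -1.   ] gap 0.0579 F [ 0.9 -1.1 -0.7] q [ 29.  58. -43. 114.  68.  39.  17.]
t 20.33 shift [ 0.7  0.  -0.3] rot [-0.0009  0.0014 -0.0003] | len 1 ang 0.1
```

send_rows:
  commands: "0.3 0 0 0 0 0;0.6 0 0 0 0 0;0.9 0 0 0 0 0;1.2 0 0 0 0 0;1.2 0 0 0 0 0"

```text
time: 20.75
tcp_pos: [0.5183, -0.0795, 0.2003]
ee_rot: [[0.002, 0.222, 0.975], [-0.0, 0.975, -0.222], [-1.0, 0.0, 0.002]]
wrist_force: [-1.3, 0.6, 3.4]
finger_gap: 0.0583
```

Contact (+4 N). I'll release it and rise.

send_rows:
  commands: "0 0 0 0 0 0;0 0 0 0 0 0;0 0 0 0 0 0;0 0 0 0 0 0;0 0 0 0 0 0"
  jaw: -0.7

```text
time: 21.17
tcp_pos: [0.5182, -0.0795, 0.2002]
ee_rot: [[0.002, 0.222, 0.975], [-0.0, 0.975, -0.222], [-1.0, 0.0, 0.002]]
wrist_force: [0.2, -0.3, 0.6]
finger_gap: 0.0747
```

send_rows:
  commands: "-10 0 0 0 0 0;-30 0 0 0 0 0;-60 0 0 0 0 0;-95 0 0 0 0 0;-130 0 0 0 0 0"

```text
time: 21.58
tcp_pos: [0.5176, -0.0793, 0.3311]
ee_rot: [[0.0, 0.222, 0.975], [0.0, 0.975, -0.222], [-1.0, 0.0, -0.0]]
wrist_force: [1.4, -1.4, 0.1]
finger_gap: 0.0752
```

```bash
python3 - <<'E'
from h import *
st();go([.59,-.12,.38],Rt(77.2))
E
```

```text
t 21.58 tcp [ 0.5176 -0.0793  0.3311] jaw yaw 77.19 down [ 0.  0. -1.] gap 0.0752 F [ 1.4 -1.4  0.1] q [ 34.  47. -53. 110.  50.  50.  31.]
t 21.58 shift [-48.9 -23.6  79.6] rot [-0.0002 -0.     -0.0003] | len 96 ang 0.0
```

send_rows:
  commands: "-14 -15 16 0 0 0;-28 -30 32 0 0 0;-42 -45 48 0 0 0;-56 -60 64 0 0 0;-69 -75 80 0 0 0"

```text
time: 22.0
tcp_pos: [0.5792, -0.1713, 0.401]
ee_rot: [[-0.0, 0.222, 0.975], [0.0, 0.975, -0.222], [-1.0, 0.0, -0.0]]
wrist_force: [0.9, 0.6, 0.6]
finger_gap: 0.0752
```

send_rows:
  commands: "0 0 0 0 0 0;0 0 0 0 0 0;0 0 0 0 0 0;0 0 0 0 0 0;0 0 0 0 0 0"

```text
time: 22.42
tcp_pos: [0.5786, -0.1702, 0.4004]
ee_rot: [[-0.002, 0.219, 0.976], [0.001, 0.976, -0.219], [-1.0, 0.0, -0.002]]
wrist_force: [-0.2, 0.7, -0.3]
finger_gap: 0.075
```

```bash
python3 - <<'E'
from h import *
import pickle
o=get_obs(); st(o); im=optics.read_camera('wrist'); cv2.imwrite('pics/w13.png',im); pickle.dump(o,open('w13.pkl','wb'))
E
```

```text
t 22.42 tcp [ 0.5786 -0.1702  0.4004] jaw yaw 77.32 down [-0.002  0.001 -1.   ] gap 0.075 F [-0.2  0.7 -0.3] q [ 41.  48. -57.  93.  43.  64.  50.]
```

View pics/w13.png

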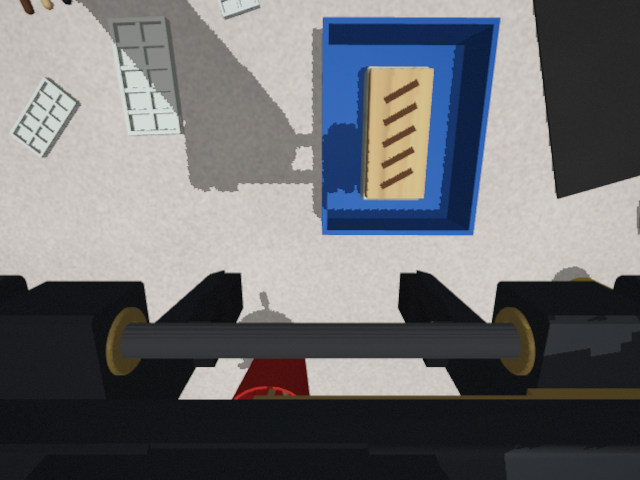

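```bash
python3 - <<'E'
from h import *
import pickle
o=pickle.load(open('w13.pkl','rb')); c=cam('wrist',o); im=cv2.imread('pics/w13.png'); hsv=cv2.cvtColor(im,cv2.COLOR_BGR2HSV)
v=im.copy()
m=np.zeros(im.shape[:2],bool); m[55:210,350:440]=1
M=((hsv[...,0]>5)&(hsv[...,0]<30)&(hsv[...,1]>60)&m).astype(np.uint8); M=cv2.morphologyEx(M,cv2.MORPH_CLOSE,np.ones((9,9)))
q,_=quad(M,(400,80)); print('block',q.round(1),fitrect(ray(c,q,.049),0,0)); cv2.polylines(v,[np.int32(q.round())],True,(0,0,255),1)
A=cv2.resize(v[55:210,350:440],None,fx=4,fy=3.5,interpolation=cv2.INTER_NEAREST)
B=cv2.resize(im[5:145,100:200],None,fx=4,fy=3.875,interpolation=cv2.INTER_CUBIC)
cv2.imwrite('pics/c13.png',np.hstack([A,B]))
E
```

```text
block [[432.4  69. ]
 [422.3 198. ]
 [364.6 198. ]
 [368.7  69. ]] (array([ 0.51880819, -0.08106131]), np.float64(-12.535646566280576), array([0.11866999, 0.05819696, 0.11865782, 0.05836737]))
```

View pics/c13.png

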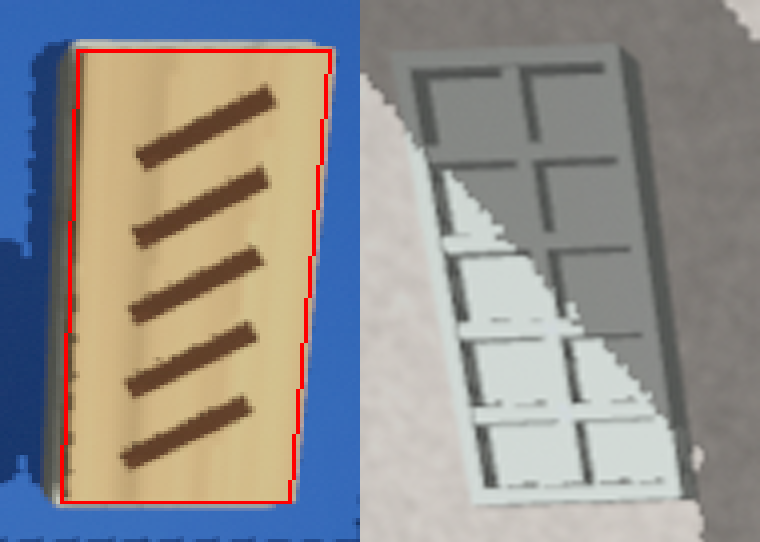

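```bash
python3 - <<'E'
from h import *
import pickle
o=pickle.load(open('w13.pkl','rb')); c=cam('wrist',o)
l=np.array([[32,52],[262,45],[322,496],[115,503]]); q=np.c_[100+l[:,0]/4,5+l[:,1]/3.875]-.4
f=fitrect(ray(c,q,.012),0,0); print(f)
# viewing pose: palette at tool z ~ -0.03
go([f[0][0]+.05,f[0][1]-.0,.36],Rt(f[1]+90))
E
```

```text
(array([ 0.40605751, -0.3145683 ]), np.float64(-10.773709457962326), array([0.10917754, 0.0554419 , 0.10948833, 0.05668986]))
t 22.47 shift [  40.6 -167.7  -87.9] rot [-0.0336 -0.0014 -0.0002] | len 194 ang 1.9
```

send_rows:
  commands: "8 -33 -17 -0.01 0 0;16 -66 -35 -0.02 0 0;24 -100 -53 -0.034 0 0;32 -134 -70 -0.034 0 0;40 -168 -88 -0.034 0 0"
  jaw: -1

```text
time: 22.88
tcp_pos: [0.4547, -0.3154, 0.3601]
ee_rot: [[-0.002, 0.185, 0.983], [0.001, 0.983, -0.185], [-1.0, 0.0, -0.002]]
wrist_force: [0.6, -1.1, -0.6]
finger_gap: 0.0879
```

send_rows:
  commands: "0 0 0 0 0 0;0 0 0 0 0 0;0 0 0 0 0 0;0 0 0 0 0 0;0 0 0 0 0 0"

```text
time: 23.3
tcp_pos: [0.4559, -0.3138, 0.3607]
ee_rot: [[-0.0, 0.182, 0.983], [0.001, 0.983, -0.182], [-1.0, 0.001, -0.0]]
wrist_force: [-0.5, 0.6, -0.5]
finger_gap: 0.0877
```

```bash
python3 - <<'E'
from h import *
import pickle
o=get_obs(); st(o); im=optics.read_camera('wrist'); cv2.imwrite('pics/w14.png',im); pickle.dump(o,open('w14.pkl','wb'))
E
```

```text
t 23.3 tcp [ 0.4559 -0.3138  0.3607] jaw yaw 79.52 down [-0.     0.001 -1.   ] gap 0.0877 F [-0.5  0.6 -0.5] q [ 61.  48. -58. 104.  48.  57.  63.]
```

View pics/w14.png

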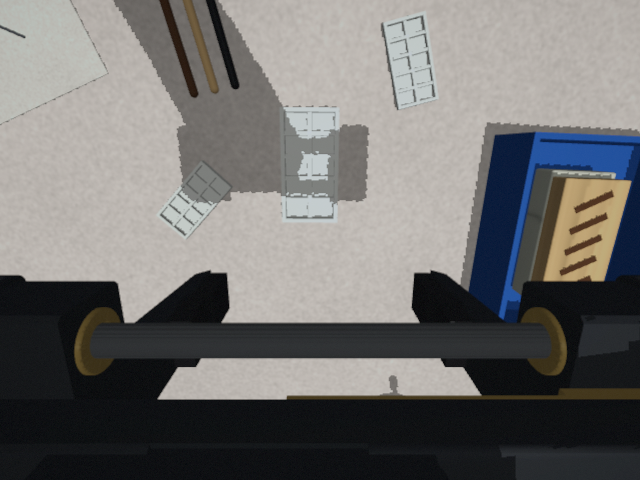

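The large palette is at (310,165), with the smaller ones at (410,60) and (196,198). Close crop to fix its corners.

```bash
python3 - <<'E'
from h import *
im=cv2.imread('pics/w14.png')
cv2.imwrite('pics/c14.png',cv2.resize(im[98:230,270:350],None,fx=6,fy=4.5,interpolation=cv2.INTER_CUBIC))
E
```

```text
(no output)
```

View pics/c14.png

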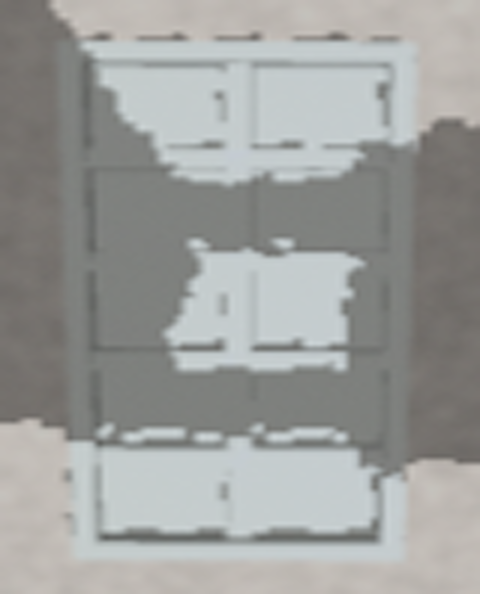

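```bash
python3 - <<'E'
from h import *
import pickle
o=pickle.load(open('w14.pkl','rb')); c=cam('wrist',o)
l=np.array([[60,40],[416,42],[403,557],[74,557]]); q=np.c_[270+l[:,0]/6,98+l[:,1]/4.5]-.4
f=fitrect(ray(c,q,.012),0,0); print(f)
go([f[0][0],f[0][1],.235],Rt(f[1]+90))
E
```

```text
(array([ 0.40562953, -0.31495803]), np.float64(-10.861792526439487), array([0.1092483 , 0.05582103, 0.10961714, 0.05534998]))
t 23.35 shift [125.6 -10.2 -49.1] rot [ 0.0064 -0.0005 -0.0007] | len 135 ang 0.4
```

send_rows:
  commands: "20 -6 -25 0 0 0;50 -10 -45 0.004 0 0;80 -10 -49 0.006 0 0;108 -10 -49 0.006 0 0;124 -10 -49 0.006 0 0"

```text
time: 23.77
tcp_pos: [0.4052, -0.3141, 0.2344]
ee_rot: [[-0.003, 0.187, 0.982], [0.002, 0.982, -0.187], [-1.0, 0.001, -0.003]]
wrist_force: [0.0, 0.7, 0.4]
finger_gap: 0.0879
```

```bash
python3 - <<'E'
from h import *
st();go([.4056,-.315,.169],Rt(79.2))
E
```

```text
t 23.77 tcp [ 0.4052 -0.3141  0.2344] jaw yaw 79.25 down [-0.003  0.002 -1.   ] gap 0.0879 F [0.  0.7 0.4] q [ 60.  56. -48. 115.  65.  42.  49.]
t 23.77 shift [65.4 -0.9  0.8] rot [ 0.0008 -0.0031 -0.0014] | len 65 ang 0.2
```

send_rows:
  commands: "20 -1 1 0 -0.002 0;40 -1 1 0.001 -0.003 -0.001;55 -1 1 0.001 -0.003 -0.001;63 -1 1 0.001 -0.003 -0.001;65 -1 1 0.001 -0.003 -0.001"

```text
time: 24.18
tcp_pos: [0.4062, -0.3144, 0.1684]
ee_rot: [[-0.001, 0.186, 0.982], [0.001, 0.982, -0.186], [-1.0, 0.001, -0.001]]
wrist_force: [0.3, -0.1, 0.5]
finger_gap: 0.0882
```

send_rows:
  commands: "0 0 0 0 0 0;0 0 0 0 0 0;0 0 0 0 0 0;0 0 0 0 0 0;0 0 0 0 0 0"
  jaw: 1
  newtons: 10

```text
time: 24.6
tcp_pos: [0.4063, -0.3146, 0.169]
ee_rot: [[-0.0, 0.186, 0.982], [0.001, 0.982, -0.186], [-1.0, 0.001, -0.0]]
wrist_force: [-0.7, -0.3, 0.5]
finger_gap: 0.057
```

```bash
python3 - <<'E'
from h import *
st()
E
```

```text
t 24.6 tcp [ 0.4063 -0.3146  0.169 ] jaw yaw 79.25 down [-0.     0.001 -1.   ] gap 0.057 F [-0.7 -0.3  0.5] q [ 58.  61. -43. 115.  75.  38.  41.]
```

Gap is 57 mm and possibly still closing. One more wait, then lift.

send_rows:
  commands: "0 0 0 0 0 0;0 0 0 0 0 0;0 0 0 0 0 0;0 0 0 0 0 0;0 0 0 0 0 0"

```text
time: 25.02
tcp_pos: [0.4063, -0.3146, 0.169]
ee_rot: [[-0.0, 0.186, 0.982], [0.001, 0.982, -0.186], [-1.0, 0.001, -0.0]]
wrist_force: [0.1, -0.1, 0.2]
finger_gap: 0.056
```

send_rows:
  commands: "-10 0 0 0 0 0;-30 0 0 0 0 0;-65 0 0 0 0 0;-105 0 0 0 0 0;-145 0 0 0 0 0"

```text
time: 25.43
tcp_pos: [0.406, -0.3143, 0.3151]
ee_rot: [[-0.002, 0.186, 0.983], [0.002, 0.983, -0.186], [-1.0, 0.002, -0.002]]
wrist_force: [0.1, -2.0, -1.2]
finger_gap: 0.0558
```

```bash
python3 - <<'E'
from h import *
st(); go([.518,-.0799,.33],Rt(77.3))
E
```

```text
t 25.43 tcp [ 0.406  -0.3143  0.3151] jaw yaw 79.31 down [-0.002  0.002 -1.   ] gap 0.0558 F [ 0.1 -2.  -1.2] q [ 63.  49. -54. 112.  54.  49.  59.]
t 25.43 shift [-14.6 251.1  66.6] rot [ 0.035  -0.0022 -0.0018] | len 260 ang 2.0
```

send_rows:
  commands: "-4 25 6 0 0 0;-8 60 15 0.01 0 0;-12 95 25 0.02 0 0;-14 132 35 0.03 0 0;-14 168 45 0.035 -0.002 -0.002"

```text
time: 25.85
tcp_pos: [0.4818, -0.1561, 0.3299]
ee_rot: [[0.001, 0.221, 0.975], [-0.0, 0.975, -0.221], [-1.0, -0.0, 0.001]]
wrist_force: [0.1, -0.9, -0.1]
finger_gap: 0.0557
```

```bash
python3 - <<'E'
from h import *
st(); go([.518,-.0799,.315],Rt(77.3))
E
```

```text
t 25.85 tcp [ 0.4818 -0.1561  0.3299] jaw yaw 77.24 down [ 0.001 -0.    -1.   ] gap 0.0557 F [ 0.1 -0.9 -0.1] q [ 44.  46. -53. 113.  51.  48.  38.]
t 25.85 shift [14.8 82.3 18.4] rot [-0.001   0.0007  0.0003] | len 86 ang 0.1
```

send_rows:
  commands: "3 25 6 0 0 0;7 50 12 0 0 0;12 72 17 0 0 0;15 82 18 0 0 0;15 82 18 0 0 0"

```text
time: 26.27
tcp_pos: [0.5178, -0.0776, 0.3147]
ee_rot: [[0.001, 0.217, 0.976], [0.001, 0.976, -0.217], [-1.0, 0.001, 0.0]]
wrist_force: [-0.3, -0.9, -0.7]
finger_gap: 0.0556
```

send_rows:
  commands: "0 0 0 0 0 0;0 0 0 0 0 0;0 0 0 0 0 0;0 0 0 0 0 0;0 0 0 0 0 0"

```text
time: 26.68
tcp_pos: [0.5176, -0.0787, 0.3147]
ee_rot: [[0.001, 0.218, 0.976], [0.001, 0.976, -0.218], [-1.0, 0.001, 0.0]]
wrist_force: [-0.6, -0.9, -0.8]
finger_gap: 0.0559
```

```bash
python3 - <<'E'
from h import *
import pickle
o=get_obs(); st(o); im=optics.read_camera('wrist'); cv2.imwrite('pics/w15.png',im); pickle.dump(o,open('w15.pkl','wb'))
cv2.imwrite('pics/c15.png',cv2.resize(im[60:320,180:480],None,fx=2.6,fy=2.2,interpolation=cv2.INTER_CUBIC))
E
```

```text
t 26.68 tcp [ 0.5176 -0.0787  0.3147] jaw yaw 77.39 down [ 0.001  0.001 -1.   ] gap 0.0559 F [-0.6 -0.9 -0.8] q [ 33.  48. -52. 111.  52.  48.  30.]
```

View pics/c15.png

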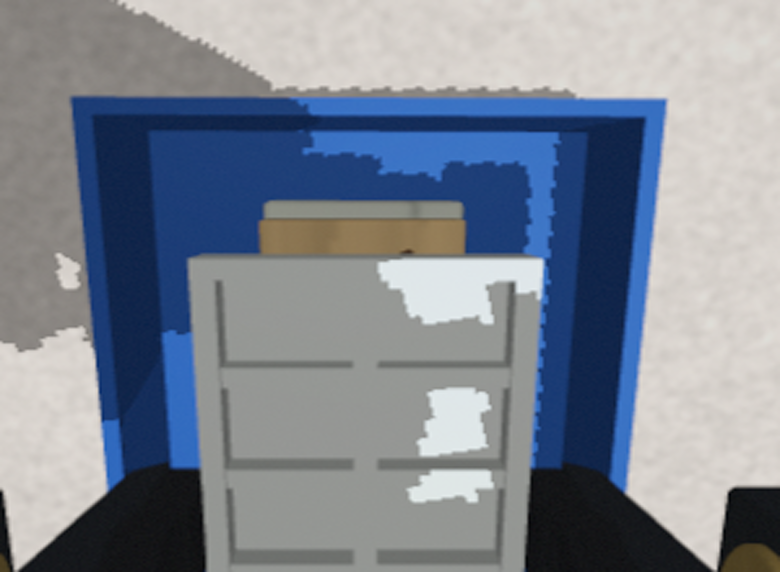

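```bash
python3 - <<'E'
from h import *
import pickle
o=pickle.load(open('w15.pkl','rb')); c=cam('wrist',o)
def it(cx,cy,z):
    q=np.c_[180+np.array(cx)/2.6,60+np.array([cy,cy])/2.2]-.4
    return ((np.array(o['ee_rot']).T@(ray(c,q,z)-o['tcp_pos']).T).T*1000).round(1)[:,1:].tolist()
print('slab',it([263,464],201,.031));print('block',it([260,466],219,.049));print('pal',it([188,544],258,o['tcp_pos'][2]-.157))
E
```

```text
slab [[-30.5, -64.4], [29.3, -64.5]]
block [[-29.5, -58.9], [28.0, -58.9]]
pal [[-28.1, -55.3], [28.1, -55.3]]
```

```bash
python3 - <<'E'
from h import *
go([.5190,-.0799,.222],Rt(77.25))
E
```

```text
t 26.73 shift [92.7 -1.2  1.6] rot [ 0.0028  0.0004 -0.001 ] | len 93 ang 0.2
```

send_rows:
  commands: "24 -1 1.6 0.003 0 0;48 -1.2 1.6 0.003 0 -0.001;70 -1.2 1.6 0.003 0 -0.001;86 -1.2 1.6 0.003 0 -0.001;92 -1.2 1.6 0.003 0 -0.001"

```text
time: 27.15
tcp_pos: [0.5183, -0.0805, 0.2207]
ee_rot: [[-0.003, 0.221, 0.975], [-0.0, 0.975, -0.221], [-1.0, -0.001, -0.003]]
wrist_force: [-0.4, 0.1, 0.0]
finger_gap: 0.0561
```

```bash
python3 - <<'E'
from h import *
st();go([.5190,-.0799,.218],Rt(77.25))
E
```

```text
t 27.15 tcp [ 0.5183 -0.0805  0.2207] jaw yaw 77.21 down [-0.003 -0.    -1.   ] gap 0.0561 F [-0.4  0.1  0. ] q [ 29.  56. -44. 113.  64.  40.  20.]
t 27.15 shift [2.7 0.7 0.6] rot [-0.0007 -0.0027  0.001 ] | len 3 ang 0.2
```

send_rows:
  commands: "0.4 0.6 0.5 0 -0.003 0.001;0.9 0.6 0.5 0 -0.003 0.001;1.4 0.6 0.5 0 -0.003 0.001;2 0.6 0.5 0 -0.003 0.001;2.5 0.6 0.5 0 -0.003 0.001"

```text
time: 27.57
tcp_pos: [0.5192, -0.08, 0.219]
ee_rot: [[0.002, 0.222, 0.975], [-0.0, 0.975, -0.222], [-1.0, 0.0, 0.002]]
wrist_force: [-0.3, 0.9, -0.5]
finger_gap: 0.0558
```

send_rows:
  commands: "0.2 0 0 0 0 0;0.4 0 0 0 0 0;0.6 0 0 0 0 0;0.8 0 0 0 0 0;0.8 0 0 0 0 0"

```text
time: 27.98
tcp_pos: [0.5192, -0.08, 0.2182]
ee_rot: [[0.002, 0.222, 0.975], [-0.0, 0.975, -0.222], [-1.0, 0.0, 0.002]]
wrist_force: [-0.9, 0.6, 0.1]
finger_gap: 0.0558
```

```bash
python3 - <<'E'
from h import *
st();go([.5190,-.0799,.218],Rt(77.25))
E
```

```text
t 27.98 tcp [ 0.5192 -0.08    0.2182] jaw yaw 77.20 down [ 0.002 -0.    -1.   ] gap 0.0558 F [-0.9  0.6  0.1] q [ 29.  56. -44. 113.  65.  39.  20.]
t 27.98 shift [ 0.2  0.1 -0.2] rot [-0.0009  0.0018 -0.0002] | len 0 ang 0.1
```

send_rows:
  commands: "0.2 0 0 0 0 0;0.4 0 0 0 0 0;0.6 0 0 0 0 0;0.8 0 0 0 0 0;0.8 0 0 0 0 0"

```text
time: 28.4
tcp_pos: [0.5191, -0.0799, 0.2179]
ee_rot: [[0.002, 0.221, 0.975], [-0.001, 0.975, -0.221], [-1.0, -0.0, 0.002]]
wrist_force: [-2.2, -0.9, 5.5]
finger_gap: 0.0563
```

Contact. Release, rise and look.

send_rows:
  commands: "0 0 0 0 0 0;0 0 0 0 0 0;0 0 0 0 0 0;0 0 0 0 0 0;0 0 0 0 0 0"
  jaw: -0.7

```text
time: 28.82
tcp_pos: [0.5191, -0.0799, 0.2178]
ee_rot: [[0.002, 0.221, 0.975], [-0.001, 0.975, -0.221], [-1.0, -0.0, 0.002]]
wrist_force: [0.9, -0.3, 0.5]
finger_gap: 0.0748
```

send_rows:
  commands: "-10 0 0 0 0 0;-30 0 0 0 0 0;-60 0 0 0 0 0;-95 0 0 0 0 0;-130 0 0 0 0 0"

```text
time: 29.23
tcp_pos: [0.5184, -0.0796, 0.3495]
ee_rot: [[0.001, 0.22, 0.975], [0.0, 0.975, -0.22], [-1.0, 0.0, 0.001]]
wrist_force: [0.8, -0.5, -0.6]
finger_gap: 0.0749
```

send_rows:
  commands: "-10 -10 16 0 0 0;-20 -20 34 0 0 0;-30 -28 52 0 0 0;-38 -32 72 0 0 0;-40 -34 90 0 0 0"

```text
time: 29.65
tcp_pos: [0.5994, -0.1338, 0.3918]
ee_rot: [[0.003, 0.222, 0.975], [-0.0, 0.975, -0.222], [-1.0, 0.001, 0.003]]
wrist_force: [0.6, 0.1, 0.2]
finger_gap: 0.0748
```

send_rows:
  commands: "0 0 0 0 0 0;0 0 0 0 0 0;0 0 0 0 0 0;0 0 0 0 0 0;0 0 0 0 0 0"

```text
time: 30.07
tcp_pos: [0.5986, -0.1332, 0.3917]
ee_rot: [[0.002, 0.22, 0.975], [-0.0, 0.975, -0.22], [-1.0, 0.0, 0.002]]
wrist_force: [0.4, 0.4, 0.5]
finger_gap: 0.0748
```

```bash
python3 - <<'E'
from h import *
import pickle
o=get_obs(); st(o); im=optics.read_camera('wrist'); cv2.imwrite('pics/w16.png',im); pickle.dump(o,open('w16.pkl','wb'))
s=optics.read_camera('side'); cv2.imwrite('pics/s16.png',s[140:360,140:460].repeat(2,0).repeat(2,1)[:,:])
E
```

```text
t 30.07 tcp [ 0.5986 -0.1332  0.3917] jaw yaw 77.27 down [ 0.002 -0.    -1.   ] gap 0.0748 F [0.4 0.4 0.5] q [ 37.  49. -56.  91.  44.  64.  47.]
```

View pics/w16.png

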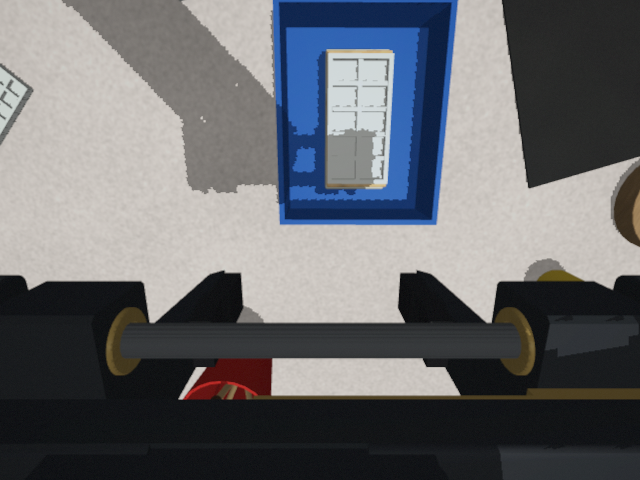

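View pics/s16.png

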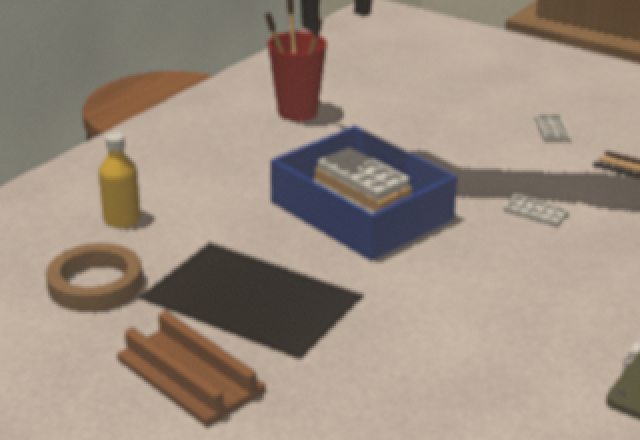

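```bash
python3 - <<'E'
from h import *
import pickle
im=cv2.imread('pics/w16.png')
cv2.imwrite('pics/c16.png',cv2.resize(im[40:200,312:402],None,fx=6,fy=3.75,interpolation=cv2.INTER_CUBIC))
E
```

```text
(no output)
```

View pics/c16.png

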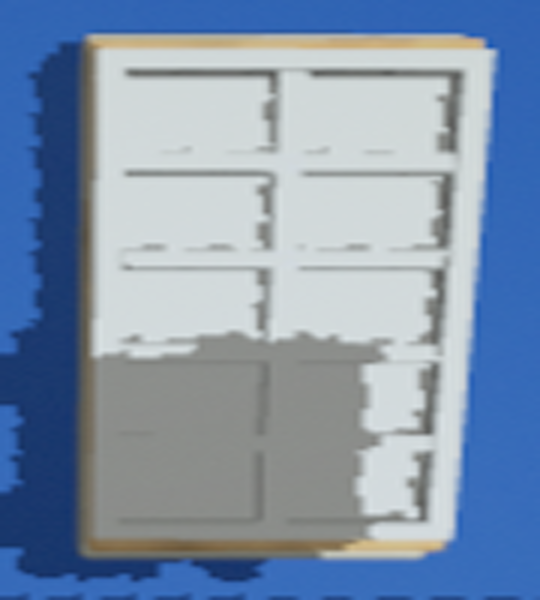

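```bash
python3 - <<'E'
from h import *
import pickle
o=pickle.load(open('w16.pkl','rb')); c=cam('wrist',o)
l=np.array([[96,48],[496,50],[454,542],[91,543]]); q=np.c_[312+l[:,0]/6,40+l[:,1]/3.75]-.4
print(fitrect(ray(c,q,.061),0,0))
# predicted block top outline if centred under palette, to compare w/ image crop
f=fitrect(ray(c,q,.061),0,0)
def rect(cx,cy,yaw,lx,ly,z):
    a=np.radians(yaw);u=np.array([np.cos(a),np.sin(a)]);v=np.array([-u[1],u[0]])
    return np.array([[*(np.array([cx,cy])+s*lx/2*u+t*ly/2*v),z] for s,t in((-1,-1),(-1,1),(1,1),(1,-1))])
for n,s,z in (('block',(.12,.058),.049),('slab',(.13,.06),.031)):
    p=proj(c,rect(*f[0],f[1],*s,z))+.4; print(n,np.c_[(p[:,0]-312)*6,(p[:,1]-40)*3.75].round(0).tolist())
E
```

```text
(array([ 0.5196047 , -0.07999395]), np.float64(-12.735997926654278), array([0.11056482, 0.05654869, 0.1112083 , 0.05654268]))
block [[89.0, 41.0], [485.0, 42.0], [442.0, 555.0], [85.0, 555.0]]
slab [[81.0, 39.0], [469.0, 40.0], [427.0, 566.0], [77.0, 566.0]]
```

The stack looks flat and square in the box, all offsets about 1–2 mm. Handing in.

```bash
python3 - <<'E'
from h import *
print(bot.sign_off())
E
```

```text
the job is handed in; nothing more can be done
None
```

The kit is packed in the box in the order you asked, and I handed the job in at about 30 s of the 72 s.

- **Slab:** I lifted it from the rack, set its lower edge on the rubber mat tilted about 34°, opened the fingers and drew back so it fell flat. I then took it again across its 60 mm width and lowered it to the box floor.
- **Block and palette:** The block went on the slab with its cut lines up. The largest palette (10 wells) went on top with the wells up. I lowered all three things until I felt light contact before letting go.

**Last checks:**
- **Stack:** In the final wrist and side pictures it looks flat and square. The palette centre is at (0.520, -0.080), turned -12.7°. The block measured (0.519, -0.081) after it was placed, and the slab (0.518, -0.080).
- **Centring:** The final picture suggests the palette sits about 1–2 mm towards +x relative to the block and slab, which is within the calibration error.
- **Bystanders:** The side picture shows the cup, tape roll and paint bottle standing where they were. I did not measure their positions.
- **Disagreement:** The first top-camera reading of the box differed from the wrist camera's by about 3–4 mm. I used the wrist camera for placing.
- **Joint 6:** It came within about 1° of its lower limit (3° against 2.42°) while I withdrew from the tilted slab, but every reading I took was in range.

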